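# Hang the barred gauge in the clip inside the tool cabinet

### The job

Take the gauge with the crossbar out of the bench rack, reach it down through the narrow opening in the cabinet's top without anything touching the cabinet, and hang its crossbar in the spring clip inside, pressing gently until it snaps fully home so that the clip's little flag is down. The clip sits on a springy hook whose height has to be felt for: never push on it hard. Let go, leave the gauge hanging upright, and leave everything else where it is.

Things in the scene. Friction and masses are not known exactly. Their poses are not given: they have to be found in the camera images.
- gauge: The gauge to hang: flat upright aluminium frame, 8 mm thick (its x), 64 wide (y), 184 tall (z), 0.1 to 0.19 kg, same from both sides. Origin: centre of its underside. Solid foot to z 20; window y -20 to 20, z 20 to 86, crossed by the bar; solid web to z 100; a tab above. Starts upright in one of the rack's two slots, its underside 15 mm above the bench.
- gauge_bar (a point): Centre of the gauge's crossbar: a round steel bar, 8 mm in diameter, lying along the gauge's y across the window, 60 mm above the gauge's origin.
- gauge_tab (a point): Middle of the gauge's grip tab, 165 mm above its origin: 30 mm wide (y), with wooden cheeks, 12.4 mm thick over the cheeks (x) from z 140 to 184 mm. Grip it here from above, across the thickness.
- plain_gauge: The other gauge in the rack, to be left there: same 8 mm thickness and 64 mm width, but 120 mm tall and solid, without window or crossbar. Origin: centre of its underside.
- rack: Fixed wooden block, 60 mm (x) by 190 mm (y) by 40 mm tall, with two slots 25 mm deep side by side at y = -47.5 and +47.5 mm, each 11 mm (x) by 68 mm (y). Origin: centre of its underside.
- cabinet: Fixed plywood tool cabinet, no floor, 146 mm tall, outside from x -50 to 75 and y -62 to 230 mm of its origin, which lies on the bench straight below the middle of the clip (x 0, y 0, exact). Its 12 mm roof has one opening. A clear pane at x 70 to 73 closes the +x side. The robot and the gauge may touch the hook and clip inside but no part of the cabinet.
- opening (a point): Middle of the roof opening, at its upper edge, 146 mm above the bench and at x 15, y 0 mm of the cabinet. The opening measures 78 mm along the cabinet's x (-24 to 54) and 84 mm along its y (-42 to 42).
- clip_nominal (a point): A mark on the cabinet, 90 mm above the bench: where the clip's saddle floor would be at its middle setting. The true saddle floor is straight above or below this mark, anywhere within 20 mm; that height is not measured and must be felt, for example by lowering the gauge's foot onto the hook's flat cap, x 9 to 25 mm.
- hook (a joint): How far the springy hook that carries the clip is bent down from rest, m (negative: up); 4 N per mm. It is 16 mm wide (y), juts from the cabinet's -x wall towards +x and ends at x 25 mm. Its cap (x 9 to 25) and the clip's rear jaw (x -10 to -4) are its highest parts, 21.5 mm above the saddle floor; its underside is 8 mm below the saddle floor. Over 4 mm either way, or a push of over 16 N from any side, ruins it.
- nose (a joint): The clip's sprung roller nose, in front of the saddle from x 1 mm: how far the bar pushes it towards +x, m, 0 at rest. To hang: bar above the jaw and the hook in the window below the bar, go along -x until the bar is over x 0, press down. The snap takes some 4 to 8 N, more than the weight; a seated bar has its centre 4 mm above the saddle floor.
- flag (a joint): The presence flag in the clip's saddle: 0 when the clip is empty, 0.0035 m when the bar has pressed it fully down; above 0.0025 means the bar is home.
- tin: Low brass tin, 60 mm in diameter, 22 mm tall, standing on the cabinet's roof away from the opening. Origin: centre of its underside. Leave it.
- awl: Awl, 160 mm long with wooden handle, lying on the bench in front of the cabinet. Leave it.
- blank: Half-carved wooden block, about 70 by 50 by 64 mm, on the bench near the robot. Leave it.
- varnish: Green glass bottle, 60 mm in diameter, 150 mm tall, at the back. Leave it.
- paint_can: Dark steel can, 72 mm in diameter, 110 mm tall, at the back. Leave it.
- mug: Blue ceramic mug, 76 mm in diameter, 85 mm tall, at the back right. Leave it.
- mallet: Wooden mallet lying on the right of the bench. Leave it.
Mind the look-alikes: they are no part of the job. Leave any orange or yellow look-alike of the gauge alone.

How it is judged:
By the outcome, as a careful person would: the job done as asked, in the order asked, and still so for the second after the job is handed in, with the robot touching nothing.
It also fails if it takes over 54 s, if anything falls off the work surface, if the arm or the gripper's body presses on something with over 40 N, if the wrist force passes 120 N, or if a joint passes its speed limit or range.

### The arm

A 7-joint arm with a two-finger parallel gripper is mounted at the origin on the work surface. World frame = base frame: x ahead of the robot, y to its left, z up, the work surface at z = 0. Lengths are in m, angles in rad, forces in N, time in s.
With the tool pointing down it reaches from about 0.4 to 0.875 m from the base axis. Payload 19.3 kg.
Tool frame: the origin (TCP) lies between the finger pads; the fingertips stand ahead of it and the grasp point (between the pads) lies 8 mm behind it (bot.tip_extent is the x of the fingertips in the tool frame, in m); x points along the fingers, y is the direction in which the jaws open and shut, and the axes are right-handed (so a half turn about x gives the same grasp; the last joint's range is limited). The gripper opens to 85 mm and grips with 20 to 120 N. Pads are 22 mm wide; open, the fingers measure 114 mm over their backs; the gripper's body (76 mm by 85 mm) begins 54 mm behind the grasp point. The pads swing forward as they close: fully open they stand 13 mm farther back than shut.
Start: joints at [1.208, 0.521, -0.036, 1.599, 0.021, 1.021, -0.113], TCP at [0.18, -0.598, 0.242] pointing down, gripper open.
Joint ranges: [-2.91, 2.91], [-0.3, 2.13], [-1.5, 1.42], [0.17, 2.43], [-1.26, 4.41], [0.16, 1.93], [-2.52, 2.52]. Speed limits (rad/s): [1.89, 1.89, 2.39, 2.39, 3.01, 3.01, 3.01].

### API

Orientations are given as [roll, pitch, yaw] about the fixed x, y, z axes, in that order (R = Rz(yaw) Ry(pitch) Rx(roll)).
In Python, from workcell import observe, grab_frame, camera_info, bot, nets gives the robot as it stands.
- The arm moves only by the tool jog_arm, never from a script. Its argument "commands" is a list of rows, each a list of 6 numbers: the shift along the tool's x, y, z in mm, then the turn, a rotation vector about the tool's x, y, z in rad. A call has 1 to 20 rows; each row shifts and turns the pose as measured when the row begins, along the tool's axes as they then stand; what a row does not reach is not made up. A row lasts 1/10 s, in which the tool goes at most 50 mm and 8.59 degrees, less where a joint would pass 70% of its speed; a pose out of reach is approached as far as the arm can. A call is refused whole if a number of a shift passes 50 or a number of a turn 0.15, either way. A call with a gripper value outside its range is refused whole. "gripper" is the closure in counts, from 0 (fully open) to 255 (shut), set as the call begins (left out, the last holds). The fingers move at their own pace and stop on an object; "newtons" is the grip in N (left out, the last holds). Time passes only in rows, so rows that do not move let the fingers close. It gives the time, the measured TCP pose, the force and the opening at its end, in the units of the state.
- observe(): the state, without advancing time (a new reading comes with each control period).
- grab_frame(name): name is "scene" or "side" or "wrist"; returns the picture (480x640x3 uint8, red, green, blue); there is no depth.
- camera_info(name): a dict with "fov_y" (degrees; the focal length in pixels is half the picture's height over the tangent of half this angle, whatever the lens; pixels are square), "cx", "cy" (the principal point, pixels), "R" (3x3) and "t" (3): a world point X has camera coordinates R X + t; the wrist camera has in their place "tool_from_camera" (4x4, takes a point from camera to tool coordinates, whose origin is the TCP and whose axes are the tool frame's). Camera axes: x right, y down, z forward; pixel columns grow to the right and rows downward; lengths in m; the calibration is good to about 2 mm. A picture is of the moment at which its call begins: read the wrist's pose just before it. camera_info takes no time and is no camera call.
- bot.job_done(): hands the job in, once; it reports no verdict.
Trained networks look in the newest picture that a camera, given by its name, has taken for a name from the list of things; names that differ only in an ending like _2 or _b are one class to them, and where a whole thing is asked for, a point or a joint stands for the part that bears it (a point fixed in the world has none). Each returns a list of dicts, best first, with "p" (0 to 1); they miss things now and then, are a little off and sometimes report something else, mostly with a low value. They report only what shows in the picture. A call takes as long as a camera call. They do not tell look-alikes from the thing itself.
- nets.find_in(camera, name): "rect" ([left, top, right, bottom] in pixels, round what is visible of it).
- nets.silhouettes(camera, name): "mask" (480x640 bool, what is visible of it) and "rect" ([left, top, right, bottom] in pixels, round what is visible of it).
- nets.pinpoint(camera, name): "location" ([column, row] in pixels: a listed point, or the origin of a listed thing).
The state is a dict: "clock": time; "qpos": joint angles; "qd": joint speeds; "joint_efforts": joint torques, N m; "position": TCP position; "tool_rot": TCP orientation; "force": force on the tool from outside, world axes, zero at the start; "moment": the same for the moment, N m; "grip_width": finger opening in m.
Only numpy, scipy, OpenCV 4.12 (cv2) and the standard library are available. Lean on these libraries where they do the work, as an engineer would, in place of code of your own. Each camera call takes 0.05 s, during which the arm holds its last target.

## Working session

There is one attempt and no reset: what is moved stays moved. The work goes in short steps, Python scripts to look and compute and a tool call to move; the robot and the scene stay as the last step left them, time stands still between calls to the robot, and variables do not carry over. Pictures are saved under pics/ and viewed, and the job is handed in when it is done.

Besides the shell and the picture viewer there is one more tool, called after "Request:" by a JSON object that holds its "fn" and its "kwargs", one argument or row to a line. jog_arm: Moves the arm, as the interface text tells. Its arguments: {"type":"object","properties":{"commands":{"type":"array","items":{"type":"array","items":{"type":"number"}}},"gripper":{"type":"number"},"newtons":{"type":"number"}},"required":["commands"]}

```bash
mkdir -p pics; ls; cat > h.py <<'E'
import numpy as np, cv2
from workcell import observe, grab_frame, camera_info, bot, nets
def save(n,img): cv2.imwrite('pics/'+n+'.png',cv2.cvtColor(img,cv2.COLOR_RGB2BGR))
def K(ci):
    f=240/np.tan(np.radians(ci['fov_y'])/2); return f,ci['cx'],ci['cy']
E
python3 - <<'E'
from h import *
s=observe(); print(s)
for n in ('scene','side','wrist'):
    save(n+'0',grab_frame(n)); print(n,camera_info(n))
print(bot.tip_extent, observe()['clock'])
E
```

```text
pics
{'clock': 0.0, 'qpos': array([ 1.2078115 ,  0.52200378, -0.03629332,  1.59999184,  0.0211676 ,
        1.02109067, -0.11277435]), 'qd': array([ 7.14834770e-04, -2.44822231e-04, -3.40556377e-05, -2.16184812e-03,
       -1.01494466e-03,  3.15254784e-03, -1.54714634e-04]), 'joint_efforts': array([ 1.24469418e-03, -9.27111840e+01,  1.98008761e+00, -3.69933128e+01,
        1.76617474e-02,  8.30262434e-03, -3.37183815e-05]), 'position': array([ 0.18025168, -0.59811312,  0.24173826]), 'tool_rot': array([-1.50940747,  1.56968646,  1.9249389 ]), 'force': array([ 0.46445113,  0.45353366, -0.3955707 ]), 'moment': array([-0.03327835, -0.01754187, -0.02494609]), 'grip_width': 0.08525781277183678}
scene {'fov_y': 53.167165481796516, 'cx': 314.8690921289299, 'cy': 238.08082909030318, 'R': array([[ 0.10783257,  0.99395548,  0.02060691],
       [ 0.69789012, -0.06091822, -0.71360938],
       [-0.70804061,  0.09133169, -0.70024068]]), 't': array([ 0.05576422, -0.31231161,  1.57546167])}
side {'fov_y': 50.31934476186267, 'cx': 316.62845971213954, 'cy': 231.95072845590218, 'R': array([[-0.99128925, -0.13123951, -0.01103659],
       [-0.06418932,  0.55460808, -0.82963221],
       [ 0.11500151, -0.82169707, -0.5582012 ]]), 't': array([0.54693762, 0.19917765, 0.99448251])}
wrist {'fov_y': 63.682197461861236, 'cx': 316.264351498858, 'cy': 239.71728406981615, 'tool_from_camera': array([[-1.43207224e-03, -3.26012876e-01,  9.45364244e-01,
        -1.32480736e-01],
       [ 9.99998957e-01, -6.45653212e-04,  1.29217865e-03,
        -8.85208543e-04],
       [ 1.89110584e-04,  9.45365108e-01,  3.26013460e-01,
        -8.41253892e-02],
       [ 0.00000000e+00,  0.00000000e+00,  0.00000000e+00,
         1.00000000e+00]])}
0.011 0.15
```

View pics/scene0.png

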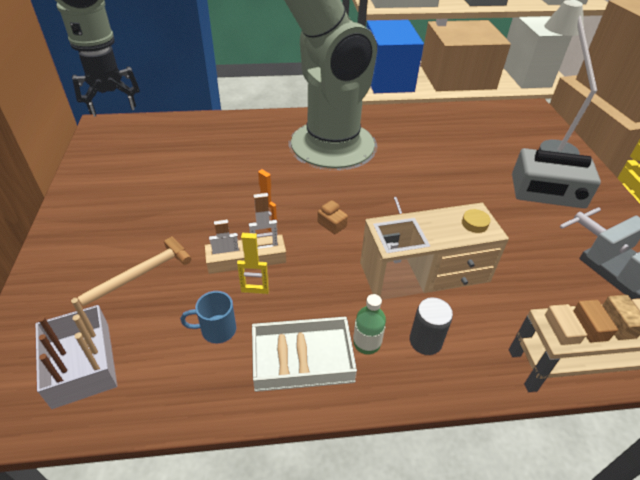

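View pics/side0.png

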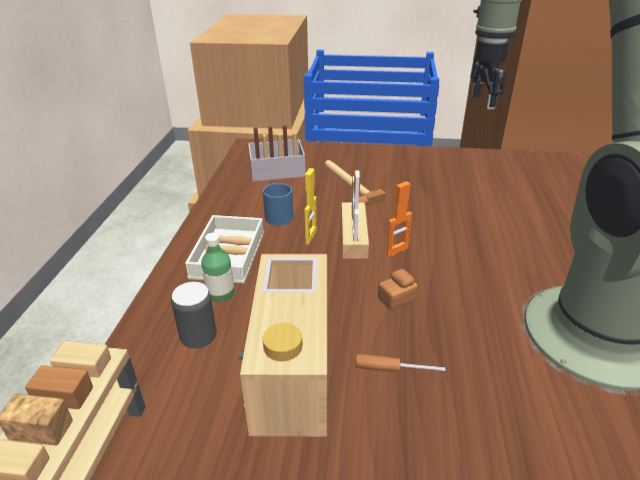

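View pics/wrist0.png

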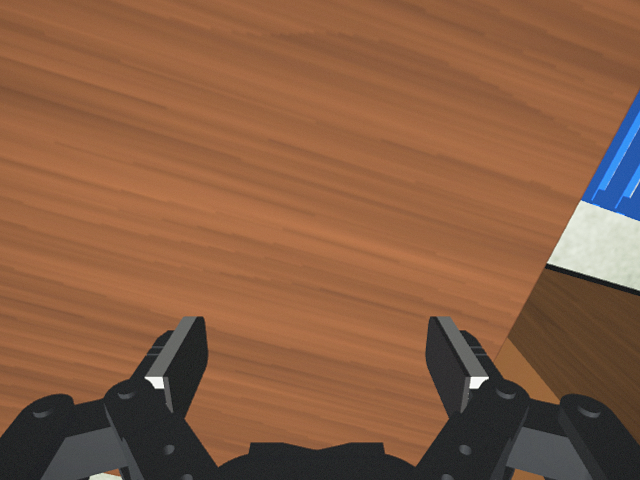

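```bash
python3 - <<'E'
from h import *
a=cv2.imread('pics/scene0.png'); b=cv2.imread('pics/side0.png')
c1=cv2.resize(a[160:300,190:300],None,fx=3.6,fy=4,interpolation=cv2.INTER_CUBIC)
c2=cv2.resize(b[160:270,290:420],None,fx=3,fy=5,interpolation=cv2.INTER_CUBIC)
c1=cv2.resize(c1,(395,550));c2=cv2.resize(c2,(395,334)); 
o=np.zeros((550,795,3),np.uint8);o[:,:395]=c1;o[:334,400:]=c2;cv2.imwrite('pics/crop1.png',o)
for n in ['gauge','gauge_tab','gauge_bar','plain_gauge','rack','cabinet','opening','clip_nominal','tin']:
  for c in ('scene','side'):
    r=nets.pinpoint(c,n); print(n,c,[(np.round(d['location'],1),round(d['p'],2)) for d in r[:5]])
print(observe()['clock'])
E
```

```text
gauge scene [(array([258. , 292.1]), 0.96), (array([268.9, 226.9]), 0.92), (array([263.4, 250.6]), 0.65), (array([226.9, 260.6]), 0.43)]
gauge side [(array([354.8, 241.8]), 0.93), (array([311.6, 237.4]), 0.65), (array([397.5, 252.7]), 0.58), (array([355.4, 233.5]), 0.39), (array([348.8, 182.6]), 0.26)]
gauge_tab scene [(array([258.9, 199.7]), 0.75), (array([264.6, 177.2]), 0.75), (array([247.3, 245.2]), 0.58), (array([242.9, 258.1]), 0.36)]
gauge_tab side [(array([404.1, 194.2]), 0.89), (array([357.3, 180.3]), 0.72), (array([312.5, 178.9]), 0.6)]
gauge_bar scene [(array([263.9, 232.2]), 0.93), (array([264.2, 211.8]), 0.9), (array([253.2, 273.8]), 0.81)]
gauge_bar side [(array([404.6, 227.7]), 0.98), (array([352.8, 219. ]), 0.93)]
plain_gauge scene [(array([224.1, 257.7]), 0.86), (array([217.9, 331.4]), 0.17)]
plain_gauge side []
rack scene [(array([241.6, 258.4]), 0.84)]
rack side [(array([352.9, 233.1]), 0.55)]
cabinet scene [(array([390.8, 272.7]), 0.87)]
cabinet side []
opening scene [(array([404.4, 235.4]), 0.84)]
opening side [(array([290.1, 272.4]), 0.75)]
clip_nominal scene [(array([394.4, 247.8]), 0.62)]
clip_nominal side [(array([303.1, 297.5]), 0.6)]
tin scene [(array([475.1, 222.9]), 0.67)]
tin side [(array([283.8, 344.9]), 0.84)]
1.05
```

View pics/crop1.png

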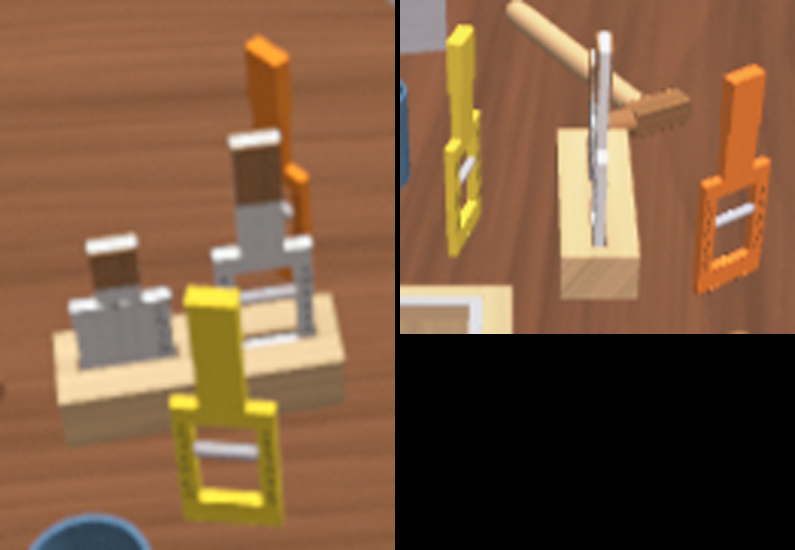

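The candidates are: grey gauge with window in the rack's right slot (scene ~262,205 to 265,245), the short plain grey gauge (223,238), orange look-alike (266,190) and yellow look-alike (253,262). The choice is the grey tall one with the crossbar, which the crop confirms.

```bash
cat >> h.py <<'E'
from scipy.optimize import least_squares
def proj(c,X):
    ci=camera_info(c); f,cx,cy=K(ci); p=np.asarray(X)@np.array(ci['R']).T+ci['t']
    return np.stack([cx+f*p[...,0]/p[...,2],cy+f*p[...,1]/p[...,2]],-1)
def ray(c,uv):
    ci=camera_info(c); f,cx,cy=K(ci); R=np.array(ci['R']); d=R.T@np.array([(uv[0]-cx)/f,(uv[1]-cy)/f,1]); return -R.T@ci['t'],d
def atz(c,uv,z):
    o,d=ray(c,uv); return o+d*(z-o[2])/d[2]
def tri(a,b):
    r=least_squares(lambda X:np.r_[proj('scene',X)-a,proj('side',X)-b],[.5,0,.1]); return r.x,np.sqrt(2*r.cost)
E
python3 - <<'E'
from h import *
for n,a,b in [('tab',(258.9,199.7),(357.3,180.3)),('bar',(263.9,232.2),(352.8,219)),('orig',(263.4,250.6),(354.8,241.8)),('opening',(404.4,235.4),(290.1,272.4)),('clipnom',(394.4,247.8),(303.1,297.5)),('rack',(241.6,258.4),(352.9,233.1)),('tin',(475.1,222.9),(283.8,344.9))]:
    print(n,*tri(a,b))
print(atz('scene',(404.4,235.4),.146),atz('side',(290.1,272.4),.146))
print(atz('scene',(263.9,232.2),.075),atz('side',(352.8,219),.075))
for n in('scene','side'):
    img=cv2.imread('pics/%s0.png'%n)
    c=img[190:300,350:520] if n=='scene' else img[245:440,235:340]
    cv2.imwrite('pics/cab_%s.png'%n,cv2.resize(c,None,fx=4.5 if n=='scene' else 3,fy=4.5 if n=='scene' else 3,interpolation=cv2.INTER_CUBIC))
E
```

```text
tab [ 0.48923018 -0.23958808  0.18197467] 0.18380495647221612
bar [ 0.49513081 -0.23308212  0.08401548] 1.025871395566964
orig [ 0.48895849 -0.23798475  0.01549985] 0.7364233517502995
opening [0.59206174 0.07120934 0.15070965] 3.7460030405148674
clipnom [0.57021138 0.06360255 0.08791311] 2.5061997513974177
rack [ 0.49766379 -0.29343845  0.00245945] 0.34252138591167686
tin [0.56945817 0.24284702 0.15037835] 1.7805245497705882
[0.59488015 0.07520209 0.146     ] [0.59086977 0.06056651 0.146     ]
[ 0.48339901 -0.23405129  0.075     ] [ 0.49684154 -0.24477526  0.075     ]
```

View pics/cab_scene.png

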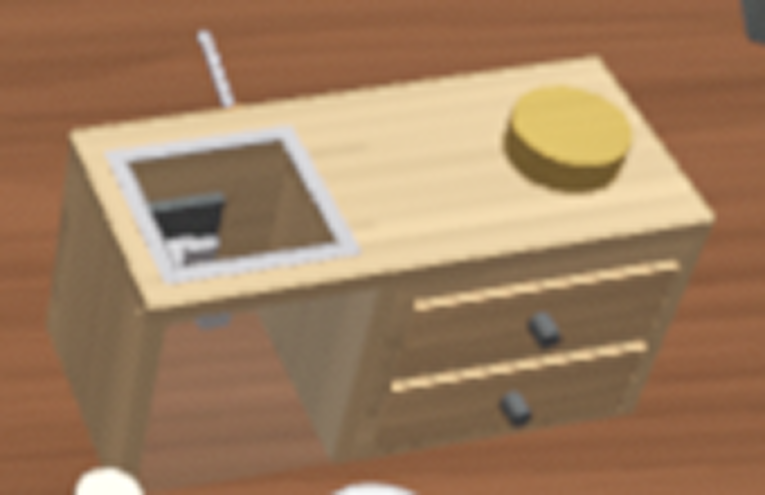

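View pics/cab_side.png

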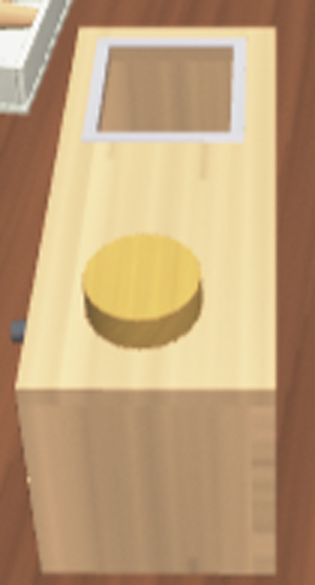

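```bash
python3 - <<'E'
from h import *
L=np.array([(-50,-62),(-50,230),(75,230),(75,-62)])/1e3
S=np.array([(365.6,219.3),(483.3,202.7),(508.4,238.4),(383.3,258.4)])
D=np.array([(327,254.3),(327,374.3),(240,374.3),(261,254.3)])
def pts(p,L,z=.146):
    c,s=np.cos(p[2]),np.sin(p[2]); return np.c_[L@np.array([[c,s],[-s,c]])+p[:2],np.full(len(L),z)]
for use in ('scene','side','both'):
    def f(p):
        o=[]
        if use!='side':o.append(proj('scene',pts(p,L))-S)
        if use!='scene':o.append(proj('side',pts(p,L))-D)
        return np.concatenate(o).ravel()
    r=least_squares(f,[.58,.07,0]); print(use,r.x,np.degrees(r.x[2]),np.round(r.fun,1))
E
```

```text
scene [0.57724564 0.06686175 0.11585866] 6.638212014679902 [ 0.1 -0.2 -0.6 -0.   0.6  0.3 -0.1 -0.1]
side [0.57377981 0.0641802  0.11697894] 6.702399667439796 [-0.4 -0.3 -0.1  0.4  0.2  0.   0.3 -0.3]
both [0.57467959 0.0656833  0.11780122] 6.749512538129603 [-0.7 -0.9 -1.6 -0.8 -0.4 -0.7 -0.8 -0.9 -1.   0.1 -0.7  1.1 -0.6  0.8
 -0.3  0.2]
```

```bash
cat >> h.py <<'E'
from scipy.spatial.transform import Rotation as Ro
def pose():
    s=observe(); return np.array(s['position']),Ro.from_euler('xyz',s['tool_rot']).as_matrix()
E
python3 - <<'E'
from h import *
p,R=pose(); print(p);print(np.round(R,3))
# rack top corners: look
img=cv2.imread('pics/scene0.png')[225:285,195:300]; cv2.imwrite('pics/rk1.png',cv2.resize(img,None,fx=7,fy=7,interpolation=cv2.INTER_CUBIC))
E
```

```text
[ 0.18035709 -0.59841335  0.2422876 ]
[[-0.     0.289 -0.957]
 [-0.    -0.957 -0.289]
 [-1.     0.     0.   ]]
```

View pics/rk1.png

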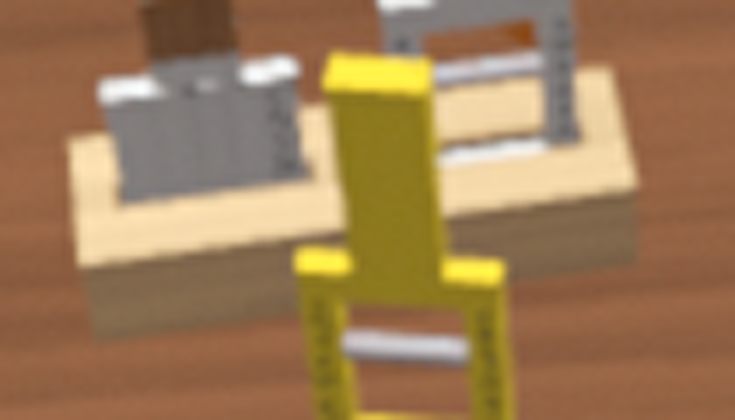

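```bash
python3 - <<'E'
from h import *
L=np.array([(-30,-95),(-30,95),(30,95),(30,-95)])/1e3
S=np.array([(205,245),(282.4,234.7),(285.9,251.9),(206.7,263)])
def pts(p,L,z=.04):
    c,s=np.cos(p[2]),np.sin(p[2]); return np.c_[L@np.array([[c,s],[-s,c]])+p[:2],np.full(len(L),z)]
r=least_squares(lambda p:(proj('scene',pts(p,L))-S).ravel(),[.5,-.29,0]); print(r.x,np.degrees(r.x[2]),np.round(r.fun,1))
print(pts(r.x,np.array([[0,.0475]])))
E
```

```text
[ 0.49999263 -0.28111294  0.10347556] 5.928712918928568 [ 0.3  0.1 -0.3  0.2  0.2 -0.1 -0.1 -0.1]
[[ 0.49508631 -0.23386701  0.04      ]]
```

```bash
cat >> h.py <<'E'
def plan(tp,ang,n):
    """rows from current pose to TCP tp, tool pointing down, tool y at world angle ang(deg)"""
    p,R=pose(); a=np.radians(ang)
    Rt=np.array([[0,np.cos(a),np.sin(a)],[0,np.sin(a),-np.cos(a)],[-1,0,0]])
    w=Ro.from_matrix(R.T@Rt).as_rotvec()
    d=(np.array(tp)-p)/n; out=[]
    for i in range(n):
        Ri=R@Ro.from_rotvec(w*i/n).as_matrix()
        out.append(np.r_[np.round(Ri.T@d*1000,1),np.round(w/n,4)].tolist())
    print('dist mm',np.linalg.norm(d)*n*1000,'turn',w); print(out)
E
python3 - <<'E'
from h import *
plan([.494,-.236,.33],5.9,16)
E
```

```text
dist mm 487.2461125481927 turn [-1.38106285e+00  8.78708610e-06 -4.95581285e-06]
[[-5.5, -16.0, -25.3, -0.0863, 0.0, -0.0], [-5.5, -13.8, -26.6, -0.0863, 0.0, -0.0], [-5.5, -11.4, -27.7, -0.0863, 0.0, -0.0], [-5.5, -9.0, -28.6, -0.0863, 0.0, -0.0], [-5.5, -6.5, -29.2, -0.0863, 0.0, -0.0], [-5.5, -4.0, -29.7, -0.0863, 0.0, -0.0], [-5.5, -1.4, -29.9, -0.0863, 0.0, -0.0], [-5.5, 1.2, -29.9, -0.0863, 0.0, -0.0], [-5.5, 3.8, -29.7, -0.0863, 0.0, -0.0], [-5.5, 6.3, -29.3, -0.0863, 0.0, -0.0], [-5.5, 8.8, -28.6, -0.0863, 0.0, -0.0], [-5.5, 11.2, -27.8, -0.0863, 0.0, -0.0], [-5.5, 13.6, -26.7, -0.0863, 0.0, -0.0], [-5.5, 15.8, -25.4, -0.0863, 0.0, -0.0], [-5.5, 18.0, -24.0, -0.0863, 0.0, -0.0], [-5.5, 20.0, -22.3, -0.0863, 0.0, -0.0]]
```

Request:
{"fn": "jog_arm", "kwargs": {
  "commands": [
    [-12,-16,-25.3,-0.0863,0,0],
    [-12,-13.8,-26.6,-0.0863,0,0],
    [-12,-11.4,-27.7,-0.0863,0,0],
    [-12,-9,-28.6,-0.0863,0,0],
    [-12,-6.5,-29.2,-0.0863,0,0],
    [-12,-4,-29.7,-0.0863,0,0],
    [-8,-1.4,-29.9,-0.0863,0,0],
    [-8,1.2,-29.9,-0.0863,0,0],
    [0,3.8,-29.7,-0.0863,0,0],
    [0,6.3,-29.3,-0.0863,0,0],
    [0,8.8,-28.6,-0.0863,0,0],
    [0,11.2,-27.8,-0.0863,0,0],
    [0,13.6,-26.7,-0.0863,0,0],
    [0,15.8,-25.4,-0.0863,0,0],
    [0,18,-24,-0.0863,0,0],
    [0,20,-22.3,-0.0863,0,0],
    [0,0,0,0,0,0],
    [0,0,0,0,0,0]
  ]
}}

```text
clock: 2.85
position: [0.4963, -0.2141, 0.3344]
tool_rot: [0.393, 1.567, -1.02]
force: [-0.6, -1.6, -0.5]
grip_width: 0.0851
```

```bash
python3 - <<'E'
from h import *
s=observe(); print(s['qpos'],s['position'],s['tool_rot']); p,R=pose(); print(np.round(R,3), np.degrees(np.arctan2(R[1,1],R[0,1])))
np.savez('w1.npz',p=p,R=R); save('wrist1',grab_frame('wrist'))
for n in ['gauge','gauge_tab','gauge_bar','plain_gauge']:
    print(n,[(np.round(d['location'],1),round(d['p'],2)) for d in nets.pinpoint('wrist',n)[:4]])
E
```

```text
[ 0.68840953  0.33029573 -0.51164551  1.68652606  0.17615979  1.16790523
  0.28890972] [ 0.49630252 -0.21410266  0.3344408 ] [ 0.39285818  1.56743418 -1.01986015]
[[ 0.002  0.988  0.157]
 [-0.003  0.157 -0.988]
 [-1.     0.001  0.003]] 9.057316608683776
gauge [(array([224.5, 176. ]), 0.92), (array([395.4, 232.6]), 0.78), (array([309.2, 198.5]), 0.76)]
gauge_tab [(array([428.3, 288.9]), 0.93), (array([183.1, 207.6]), 0.74), (array([302.3, 247.1]), 0.6)]
gauge_bar [(array([397.5, 250.5]), 0.8), (array([304.8, 247.5]), 0.53)]
plain_gauge [(array([305.5, 267.9]), 0.56)]
```

View pics/wrist1.png

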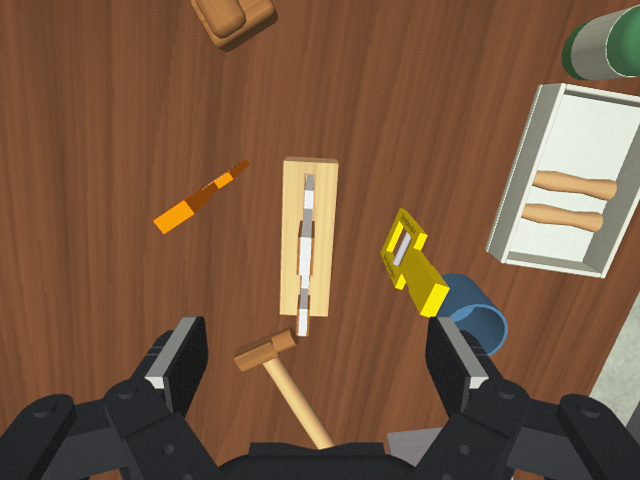

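```bash
cat >> h.py <<'E'
def wray(uv,p,R):
    ci=camera_info('wrist'); f,cx,cy=K(ci); T=np.array(ci['tool_from_camera'])
    d=R@T[:3,:3]@np.array([(uv[0]-cx)/f,(uv[1]-cy)/f,1]); return R@T[:3,3]+p,d
def watz(uv,z,p,R):
    o,d=wray(uv,p,R); return o+d*(z-o[2])/d[2]
def wproj(X,p,R):
    ci=camera_info('wrist'); f,cx,cy=K(ci); T=np.array(ci['tool_from_camera'])
    q=((np.asarray(X)-p)@R-T[:3,3])@T[:3,:3]; return np.stack([cx+f*q[...,0]/q[...,2],cy+f*q[...,1]/q[...,2]],-1)
E
python3 - <<'E'
from h import *
z=np.load('w1.npz');p,R=z['p'],z['R']
a=cv2.imread('pics/wrist1.png'); cv2.imwrite('pics/w1c.png',cv2.resize(a[150:345,255:355],None,fx=6,fy=3,interpolation=cv2.INTER_CUBIC))
for n,uv,h in [('yel top',(437,298),.184),('yel near L',(425,312),.184),('or top',(172,222),.184),('rack TL',(284,161),.04),('rack TR',(338,163),.04),('rack BR',(327,316),.04),('rack BL',(281,315),.04)]: print(n,watz(uv,h,p,R))
print(wproj([.5,-.28,.04],p,R))
E
```

```text
yel top [ 0.60416208 -0.2619157   0.184     ]
yel near L [ 0.59768962 -0.27609963  0.184     ]
or top [ 0.38771502 -0.23052908  0.184     ]
rack TL [ 0.45768047 -0.19282629  0.04      ]
rack TR [ 0.5162898  -0.18570235  0.04      ]
rack BR [ 0.53609084 -0.37546362  0.04      ]
rack BL [ 0.4788122  -0.38306613  0.04      ]
[310.17007746 241.05518328]
```

View pics/w1c.png

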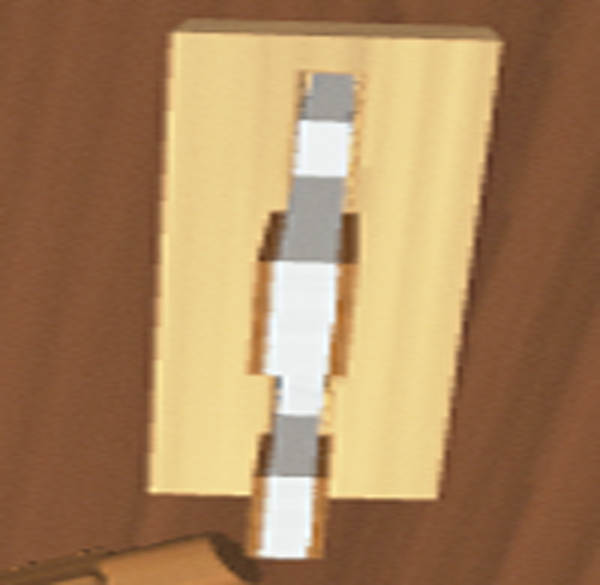

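```bash
python3 - <<'E'
from h import *
z=np.load('w1.npz');p,R=z['p'],z['R']
q=[watz(uv,.199,p,R) for uv in [(298,237.3),(313.8,237.3),(296.5,275),(312.5,275)]]
print(np.round(q,4)); c=np.mean(q,0); print(c)
d=(q[0]+q[1]-q[2]-q[3]); print(np.degrees(np.arctan2(-d[0],d[1])))
# Next TCP: grasp point at tab mid(world z .18) -> TCP z .172
plan([c[0],c[1],.26],6.2,6)
E
```

```text
[[ 0.4842 -0.2225  0.199 ]
 [ 0.4956 -0.2207  0.199 ]
 [ 0.4874 -0.2526  0.199 ]
 [ 0.4993 -0.2507  0.199 ]]
[ 0.4916351  -0.23662297  0.199     ]
6.5277648943666655
dist mm 77.74330392694445 turn [ 0.04810812  0.00327133 -0.00138858]
[[12.4, -1.3, 3.4, 0.008, 0.0005, -0.0002], [12.4, -1.2, 3.4, 0.008, 0.0005, -0.0002], [12.4, -1.2, 3.5, 0.008, 0.0005, -0.0002], [12.4, -1.2, 3.5, 0.008, 0.0005, -0.0002], [12.4, -1.1, 3.5, 0.008, 0.0005, -0.0002], [12.4, -1.1, 3.5, 0.008, 0.0005, -0.0002]]
```

Request:
{"fn": "jog_arm", "kwargs": {
  "commands": [
    [12,-1.3,4,0.008,0.0005,0],
    [12,-1.3,4,0.008,0.0005,0],
    [12,-1.3,4,0.008,0.0005,0],
    [12,-1.2,4,0.008,0.0005,0],
    [12,-1.2,4,0.008,0.0005,0],
    [10,-1,3,0.008,0.0005,0],
    [0,0,0,0,0,0],
    [0,0,0,0,0,0]
  ]
}}

```text
clock: 3.9
position: [0.4896, -0.2427, 0.2566]
tool_rot: [-2.317, 1.569, 2.495]
force: [-0.3, -0.1, 0.6]
grip_width: 0.0852
```

```bash
python3 - <<'E'
from h import *
p,R=pose(); print(p,np.degrees(np.arctan2(R[1,1],R[0,1])),np.round(R,4)); np.savez('w2.npz',p=p,R=R); save('wrist2',grab_frame('wrist'))
print(observe()['force'])
plan([.4916,-.2366,.172],6.2,8)
E
```

```text
[ 0.48962243 -0.24273307  0.25659124] 5.717442275774714 [[-1.20e-03  9.95e-01  9.96e-02]
 [ 9.00e-04  9.96e-02 -9.95e-01]
 [-1.00e+00 -1.10e-03 -1.10e-03]]
[-0.29270179 -0.44338755  0.30518362]
dist mm 84.89010102224623 turn [-0.00831536 -0.00096775  0.00112085]
[[10.6, 0.3, -0.7, -0.001, -0.0001, 0.0001], [10.6, 0.3, -0.7, -0.001, -0.0001, 0.0001], [10.6, 0.3, -0.7, -0.001, -0.0001, 0.0001], [10.6, 0.3, -0.7, -0.001, -0.0001, 0.0001], [10.6, 0.3, -0.7, -0.001, -0.0001, 0.0001], [10.6, 0.3, -0.7, -0.001, -0.0001, 0.0001], [10.6, 0.3, -0.7, -0.001, -0.0001, 0.0001], [10.6, 0.3, -0.7, -0.001, -0.0001, 0.0001]]
```

View pics/wrist2.png

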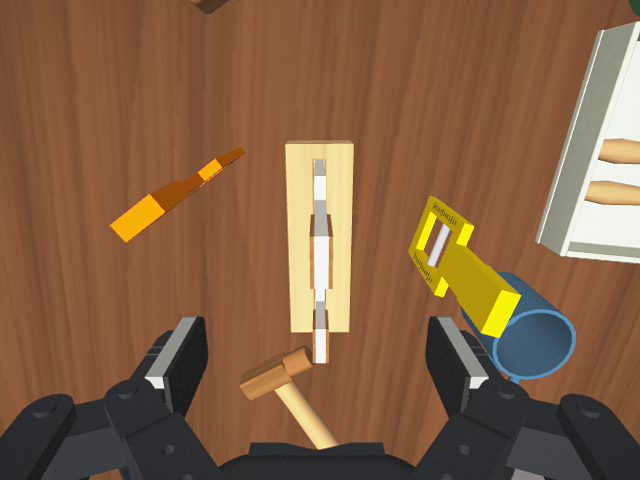

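```bash
python3 - <<'E'
from h import *
z=np.load('w2.npz');p,R=z['p'],z['R']
a=cv2.imread('pics/wrist2.png'); cv2.imwrite('pics/w2c.png',cv2.resize(a[205:305,295:345],None,fx=10,fy=5,interpolation=cv2.INTER_CUBIC))
for uv in [(310,233),(331.5,233),(310,288.5),(331.5,288.5),(320.8,260.7)]: print(watz(uv,.199,p,R))
E
```

```text
[ 0.48389028 -0.22029754  0.199     ]
[ 0.49496185 -0.21919005  0.199     ]
[ 0.48688264 -0.25193538  0.199     ]
[ 0.498529  -0.2507698  0.199    ]
[ 0.49104795 -0.23511718  0.199     ]
```

View pics/w2c.png

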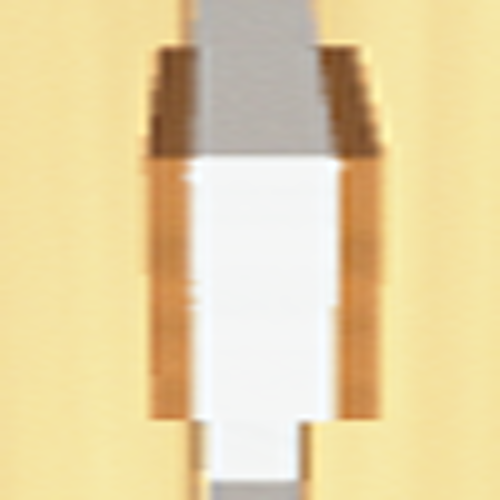

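Request:
{"fn": "jog_arm", "kwargs": {
  "commands": [
    [12,0.5,-1.1,0,0,0],
    [12,0.5,-1.1,0,0,0],
    [12,0.5,-1.1,0,0,0],
    [12,0.5,-1.1,0,0,0],
    [12,0.5,-1.1,0,0,0],
    [7,0,-0.6,0,0,0],
    [0,0,0,0,0,0],
    [0,0,0,0,0,0]
  ]
}}

```text
clock: 4.75
position: [0.4919, -0.2349, 0.1837]
tool_rot: [-2.514, 1.569, 2.3]
force: [0.5, -0.4, 0.4]
grip_width: 0.0852
```

```bash
python3 - <<'E'
from h import *
p,R=pose(); print(p,np.degrees(np.arctan2(R[1,1],R[0,1]))); print(observe()['force'])
plan([.4915,-.236,.172],6.2,2)
E
```

```text
[ 0.4918878  -0.23485941  0.18369916] 5.815672975137394
[ 0.47886414 -0.38190913  0.41158214]
dist mm 11.761023132739998 turn [-0.00670827 -0.00118165  0.00085084]
[[5.8, -0.2, 0.6, -0.0034, -0.0006, 0.0004], [5.8, -0.3, 0.6, -0.0034, -0.0006, 0.0004]]
```

Request:
{"fn": "jog_arm", "kwargs": {
  "commands": [
    [5.5,-0.2,0.5,-0.003,-0.0006,0.0004],
    [5.5,-0.2,0.5,-0.003,-0.0006,0.0004],
    [0,0,0,0,0,0],
    [0,0,0,0,0,0]
  ]
}}

```text
clock: 5.15
position: [0.492, -0.2364, 0.1727]
tool_rot: [0.899, 1.569, -0.564]
force: [-0.1, -1.0, -0.2]
grip_width: 0.0853
```

Request:
{"fn": "jog_arm", "kwargs": {
  "commands": [
    [0,0,0,0,0,0],
    [0,0,0,0,0,0],
    [0,0,0,0,0,0],
    [0,0,0,0,0,0],
    [0,0,0,0,0,0],
    [0,0,0,0,0,0],
    [0,0,0,0,0,0],
    [0,0,0,0,0,0],
    [0,0,0,0,0,0],
    [0,0,0,0,0,0]
  ],
  "gripper": 255,
  "newtons": 45
}}

```text
clock: 6.15
position: [0.4923, -0.2366, 0.1734]
tool_rot: [0.919, 1.568, -0.544]
force: [-1.0, -0.4, 0.4]
grip_width: 0.0122
```

```bash
python3 - <<'E'
from h import *
p,R=pose(); print(p,np.degrees(np.arctan2(R[1,1],R[0,1])),R); s=observe();print(s['force'],s['moment'],s['grip_width']); save('wrist3',grab_frame('wrist'))
E
```

```text
[ 0.49230813 -0.23662227  0.17335291] 6.156195414128301 [[ 0.00250914  0.99423054  0.10723497]
 [-0.00151812  0.10723897 -0.99423212]
 [-0.9999957   0.00233187  0.00177844]]
[-0.95222634 -0.41112828  0.38429335] [ 0.0189623   0.10412633 -0.04132863] 0.01219752543076418
```

View pics/wrist3.png

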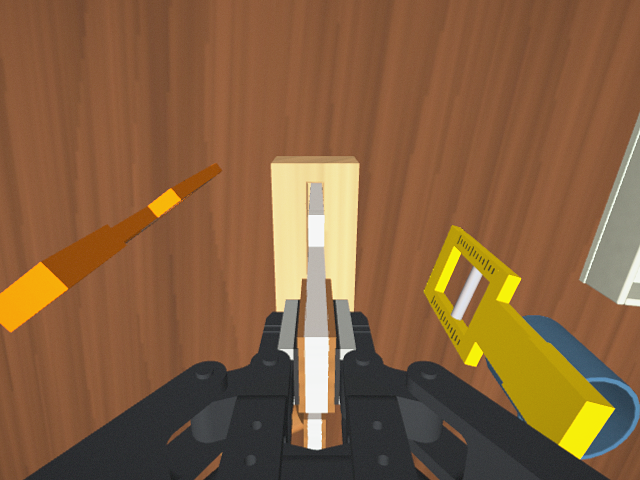

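Request:
{"fn": "jog_arm", "kwargs": {
  "commands": [
    [-8,0,0,0,0,0],
    [-10,0,0,0,0,0],
    [-10,0,0,0,0,0],
    [-10,0,0,0,0,0],
    [-10,0,0,0,0,0],
    [-14,0,0,0,0,0],
    [-18,0,0,0,0,0],
    [-20,0,0,0,0,0],
    [-20,0,0,0,0,0],
    [-20,0,0,0,0,0],
    [-20,0,0,0,0,0],
    [-10,0,0,0,0,0],
    [0,0,0,0,0,0],
    [0,0,0,0,0,0]
  ]
}}

```text
clock: 7.6
position: [0.491, -0.2355, 0.3581]
tool_rot: [1.008, 1.565, -0.455]
force: [0.2, 0.6, -2.5]
grip_width: 0.0117
```

```bash
python3 - <<'E'
from h import *
p,R=pose(); s=observe();print(p,np.degrees(np.arctan2(R[1,1],R[0,1])),s['force'],s['moment'],s['grip_width']);print(np.round(R,4)); np.savez('w4.npz',p=p,R=R)
save('wrist4',grab_frame('wrist')); save('side4',grab_frame('side')); save('scene4',grab_frame('scene'))
# cabinet target: x=+45,y=0 local
c=np.array([.5747,.0657]); a=.1175
t=c+np.array([np.cos(a)*.045,np.sin(a)*.045]); print(t)
plan([t[0],t[1],.345],6.7,16)
E
```

```text
[ 0.49099404 -0.23553203  0.35811636] 6.20583533782047 [ 0.16328201  0.64868888 -2.52014414] [-0.02634362 -0.02171225 -0.02552402] 0.01168406441008069
[[ 0.0052  0.9941  0.1081]
 [-0.0026  0.1081 -0.9941]
 [-1.      0.0049  0.0031]]
[0.61938972 0.07097534]
dist mm 332.5554083697156 turn [-0.00850433  0.00253222 -0.00407921]
[[0.8, 10.1, -18.2, -0.0005, 0.0002, -0.0003], [0.8, 10.1, -18.2, -0.0005, 0.0002, -0.0003], [0.8, 10.1, -18.2, -0.0005, 0.0002, -0.0003], [0.8, 10.1, -18.2, -0.0005, 0.0002, -0.0003], [0.8, 10.1, -18.2, -0.0005, 0.0002, -0.0003], [0.8, 10.1, -18.1, -0.0005, 0.0002, -0.0003], [0.8, 10.1, -18.1, -0.0005, 0.0002, -0.0003], [0.8, 10.1, -18.1, -0.0005, 0.0002, -0.0003], [0.8, 10.1, -18.1, -0.0005, 0.0002, -0.0003], [0.8, 10.1, -18.1, -0.0005, 0.0002, -0.0003], [0.8, 10.2, -18.1, -0.0005, 0.0002, -0.0003], [0.8, 10.2, -18.1, -0.0005, 0.0002, -0.0003], [0.8, 10.2, -18.1, -0.0005, 0.0002, -0.0003], [0.8, 10.2, -18.1, -0.0005, 0.0002, -0.0003], [0.8, 10.2, -18.1, -0.0005, 0.0002, -0.0003], [0.8, 10.2, -18.1, -0.0005, 0.0002, -0.0003]]
```

View pics/scene4.png

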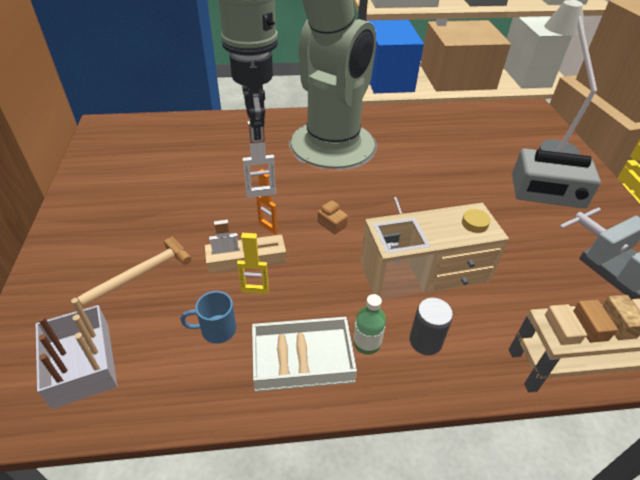

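View pics/wrist4.png

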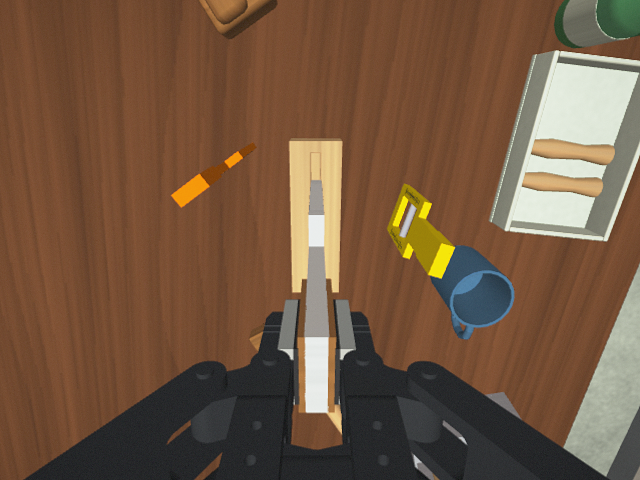

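Request:
{"fn": "jog_arm", "kwargs": {
  "commands": [
    [0,10,-18,0,0,0],
    [0,10,-18,-0.001,0,-0.0005],
    [0,10,-18,-0.001,0,-0.0005],
    [0,10,-18,-0.001,0,-0.0005],
    [0,10,-18,-0.001,0,-0.0005],
    [0,10,-18,-0.001,0,-0.0005],
    [0,10,-18,-0.001,0,-0.0005],
    [0,10,-18,-0.001,0,-0.0005],
    [0,10,-18,-0.001,0,-0.0005],
    [0,10,-18,-0.001,0,0],
    [0,0,0,0,0,0],
    [0,0,0,0,0,0],
    [0,0,0,0,0,0]
  ]
}}

```text
clock: 9.05
position: [0.5702, -0.0389, 0.347]
tool_rot: [-1.776, 1.556, 3.053]
force: [-0.4, -1.0, -1.4]
grip_width: 0.0118
```

```bash
python3 - <<'E'
from h import *
p,R=pose(); s=observe();print(p,np.degrees(np.arctan2(R[1,1],R[0,1])),s['force'],s['moment'],s['grip_width']);print(np.round(R,4)); np.savez('w5.npz',p=p,R=R)
save('wrist5',grab_frame('wrist'))
E
```

```text
[ 0.57024543 -0.03891973  0.34704331] 6.671771641131711 [-0.3668737  -0.95519078 -1.38118912] [ 0.017185   -0.02690364  0.04355419] 0.011837230298628734
[[-0.0147  0.9931  0.1161]
 [ 0.0013  0.1162 -0.9932]
 [-0.9999 -0.0145 -0.003 ]]
```

View pics/wrist5.png

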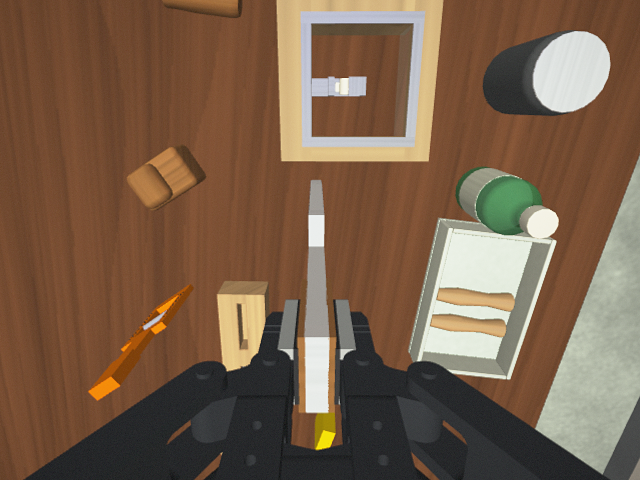

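```bash
python3 - <<'E'
a=__import__('cv2');i=a.imread('pics/wrist5.png'); a.imwrite('pics/w5c.png',a.resize(i[0:170,270:445],None,fx=4.5,fy=3.5,interpolation=a.INTER_CUBIC)); a.imwrite('pics/w5d.png',a.resize(i[65:110,300:380],None,fx=10,fy=10,interpolation=a.INTER_CUBIC))
E
```

```text
(no output)
```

View pics/w5c.png

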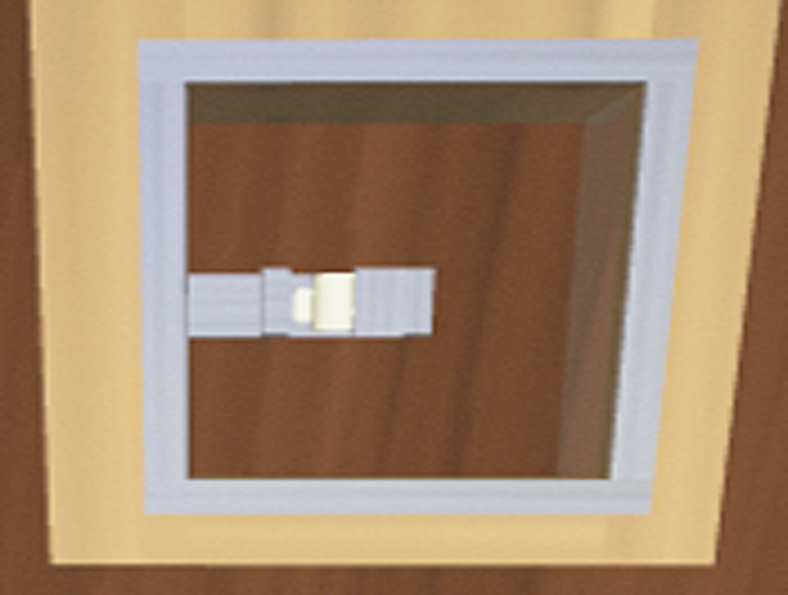

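View pics/w5d.png

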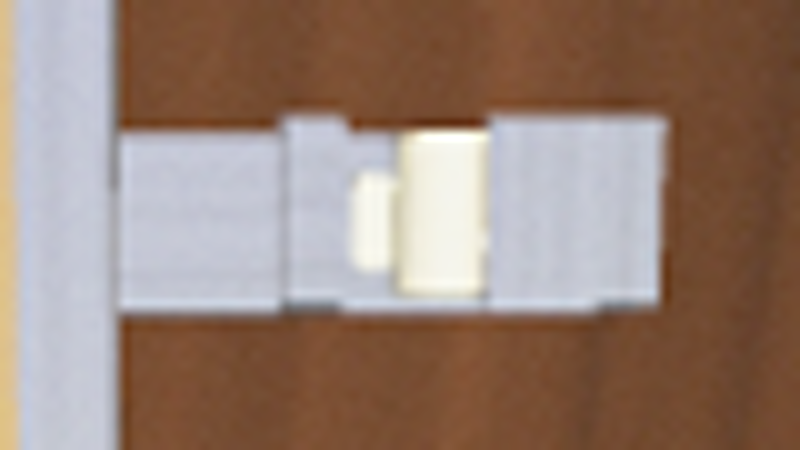

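```bash
python3 - <<'E'
from h import *
z=np.load('w5.npz');p,R=z['p'],z['R']
L=np.array([(-24,42),(54,42),(54,-42),(-24,-42)])/1e3
S=np.array([(311.6,23.4),(414,22.9),(405.8,137.1),(311.8,137.1)])
def pts(q,L,z):
    c,s=np.cos(q[2]),np.sin(q[2]); return np.c_[L@np.array([[c,s],[-s,c]])+q[:2],np.full(len(L),z)]
r=least_squares(lambda q:(wproj(pts(q,L,.146),p,R)-S).ravel(),[.575,.065,.117]); print(r.x,np.degrees(r.x[2]),np.round(r.fun,1))
# free height check
r2=least_squares(lambda q:(wproj(pts(q,L,q[3]),p,R)-S).ravel(),[.575,.065,.117,.146]); print(r2.x,np.round(r2.fun,1))
q=r.x
# clip: cap corners px -> for s in range
cap=np.array([(348.8,76.5),(366.7,76.5),(366,95.3),(348.8,95.3)])
for ss in (.07,.08,.09,.1,.11):
    W=np.array([watz(u,ss+.0215,p,R)[:2] for u in cap])-q[:2]; c,s=np.cos(q[2]),np.sin(q[2]); print(ss,np.round(W@np.array([[c,-s],[s,c]])*1000,1).tolist())
# gauge held: tab/body centre in pixel: foot shoulders
E
```

```text
[0.57571114 0.06554618 0.11676252] 6.68999967952663 [ 0.1  0.2 -0.2  0.3 -0.2 -0.3  0.3 -0.3]
[0.57558246 0.06540451 0.11677269 0.14754528] [-0.2 -0.   0.1  0.1  0.  -0.   0.1 -0.1]
0.07 [[8.9, 8.3], [25.5, 8.2], [25.5, -8.1], [9.3, -8.1]]
0.08 [[8.3, 7.6], [24.4, 7.5], [24.4, -8.3], [8.7, -8.3]]
0.09 [[7.6, 6.9], [23.3, 6.9], [23.4, -8.6], [8.0, -8.6]]
0.1 [[7.0, 6.2], [22.3, 6.2], [22.3, -8.9], [7.4, -8.9]]
0.11 [[6.3, 5.5], [21.2, 5.5], [21.2, -9.1], [6.7, -9.1]]
```

```bash
cat >> h.py <<'E'
CAB=np.array([.5757,.0655]); YAW=.11676; OFF=.1584
def tgt(lx,oz,ly=0):
    c,s=np.cos(YAW),np.sin(YAW); v=np.array([lx+.8,ly-.6])/1e3
    return [CAB[0]+c*v[0]-s*v[1],CAB[1]+s*v[0]+c*v[1],oz/1e3+OFF]
def loc():
    p,R=pose(); c,s=np.cos(YAW),np.sin(YAW); d=p[:2]-CAB
    print('local x,y mm',np.round([(c*d[0]+s*d[1])*1e3-.8,(-s*d[0]+c*d[1])*1e3+.6],2),'oz',round((p[2]-OFF)*1e3,2),'yaw',np.round(np.degrees(np.arctan2(R[1,1],R[0,1])),2),'down',np.round(R[:,0],4)); o=observe(); print(np.round(o['force'],2),np.round(o['moment'],3),o['clock'],o['grip_width'])
    # tilt in local frame: bar shift (113mm below TCP)
    print('bar shift local mm',np.round([113*(c*R[0,0]+s*R[1,0]),113*(-s*R[0,0]+c*R[1,0])],2))
E
python3 - <<'E'
from h import *
loc(); print(tgt(17,175)); plan(tgt(17,175),6.69,8)
E
```

```text
local x,y mm [ -18.48 -102.79] oz 188.64 yaw 6.65 down [-0.0148  0.0011 -0.9999]
[-0.78 -0.39 -2.43] [ 0.007  0.052 -0.019] 9.1 0.011817386190342125
bar shift local mm [-1.65  0.32]
[np.float64(0.5934487019226139), np.float64(0.06697769417072764), 0.33340000000000003]
dist mm 109.58899688173828 turn [-0.00077271 -0.00283236  0.0145916 ]
[[1.7, 4.4, -12.8, -0.0001, -0.0004, 0.0018], [1.7, 4.4, -12.8, -0.0001, -0.0004, 0.0018], [1.7, 4.4, -12.8, -0.0001, -0.0004, 0.0018], [1.7, 4.4, -12.8, -0.0001, -0.0004, 0.0018], [1.7, 4.4, -12.8, -0.0001, -0.0004, 0.0018], [1.7, 4.4, -12.8, -0.0001, -0.0004, 0.0018], [1.7, 4.4, -12.8, -0.0001, -0.0004, 0.0018], [1.7, 4.4, -12.8, -0.0001, -0.0004, 0.0018]]
```

Request:
{"fn": "jog_arm", "kwargs": {
  "commands": [
    [0,4.4,-12.8,0,-0.0004,0.002],
    [1,4.4,-12.8,0,-0.0004,0.002],
    [1,4.4,-12.8,0,-0.0004,0.002],
    [1,4.4,-12.8,0,-0.0004,0.002],
    [1,4.4,-12.8,0,-0.0004,0.002],
    [1,4.4,-12.8,0,-0.0004,0.002],
    [1,4.4,-12.8,0,-0.0004,0.002],
    [1,4,-8,0,0,0.002],
    [0,0,0,0,0,0],
    [0,0,0,0,0,0],
    [0,0,0,0,0,0]
  ]
}}

```text
clock: 10.2
position: [0.5952, 0.0706, 0.3389]
tool_rot: [1.508, 1.568, 0.053]
force: [-0.4, 0.4, -1.6]
grip_width: 0.0124
```

```bash
python3 - <<'E'
from h import *
loc(); plan(tgt(17,160),6.69,4)
save('scene6',grab_frame('scene')); save('side6',grab_frame('side')); save('wrist6',grab_frame('wrist'))
a=cv2.imread('pics/scene6.png')[120:300,330:530]; b=cv2.imread('pics/side6.png')[130:400,220:360]
o=np.zeros((600,800,3),np.uint8); a=cv2.resize(a,(480,432),interpolation=cv2.INTER_CUBIC); b=cv2.resize(b,(311,600),interpolation=cv2.INTER_CUBIC); o[:432,:480]=a;o[:,485:796]=b; cv2.imwrite('pics/c6.png',o)
E
```

```text
local x,y mm [19.11  3.38] oz 180.55 yaw 6.63 down [ 2.5e-03  1.0e-04 -1.0e+00]
[-0.44  0.42 -1.61] [-0.012 -0.01   0.018] 10.2 0.012354629518022912
bar shift local mm [ 0.28 -0.02]
dist mm 20.9279415173864 turn [-0.00097874  0.00015741 -0.00248616]
[[5.1, -0.5, 0.8, -0.0002, 0.0, -0.0006], [5.1, -0.5, 0.8, -0.0002, 0.0, -0.0006], [5.1, -0.5, 0.8, -0.0002, 0.0, -0.0006], [5.1, -0.5, 0.8, -0.0002, 0.0, -0.0006]]
```

View pics/c6.png

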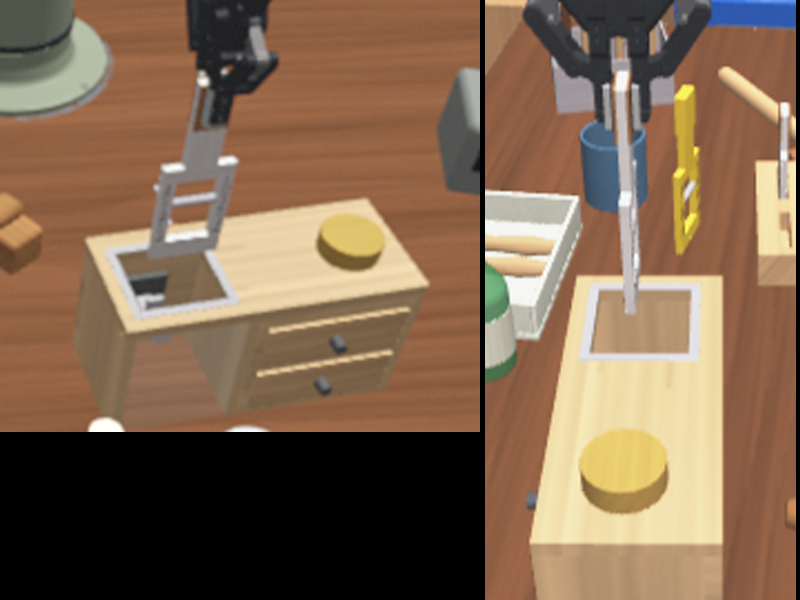

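View pics/wrist6.png

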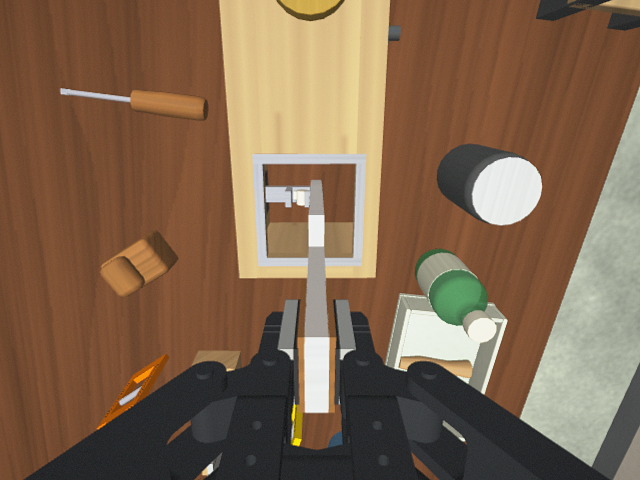

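```bash
python3 - <<'E'
import cv2; i=cv2.imread('pics/wrist6.png'); cv2.imwrite('pics/w6c.png',cv2.resize(i[145:275,245:375],None,fx=5,fy=4.6,interpolation=cv2.INTER_CUBIC))
E
```

```text
(no output)
```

View pics/w6c.png

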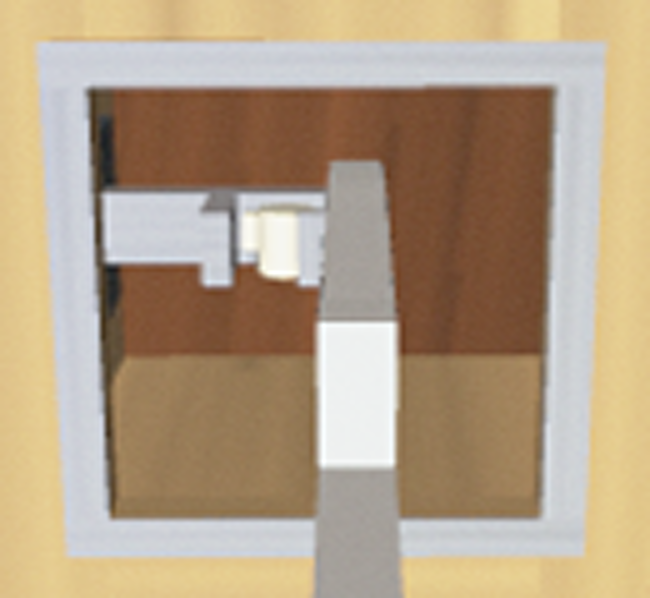

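```bash
python3 - <<'E'
from h import *
p,R=pose()
L=np.array([(-24,42),(54,42),(54,-42),(-24,-42)])/1e3
S=np.array([(88,87),(557,85),(541,518),(110,518)])/[5,4.6]+[245,145]
def pts(q,L,z):
    c,s=np.cos(q[2]),np.sin(q[2]); return np.c_[L@np.array([[c,s],[-s,c]])+q[:2],np.full(len(L),z)]
r=least_squares(lambda q:(wproj(pts(q,L,.146),p,R)-S).ravel(),[.575,.065,.117]); print(r.x,np.degrees(r.x[2]),np.round(r.fun,1))
q=r.x;c,s=np.cos(q[2]),np.sin(q[2])
# rear jaw x -10..-4, top z s+21.5, y +-8 ; pixels jaw left 201 right 234 at bottom row 286 ; shoulders of gauge
for ss in (.07,.075,.08,.09):
    W=np.array([watz(np.array(u)/[5,4.6]+[245,145],ss+.0215,p,R)[:2] for u in [(201,286),(234,286),(201,210),(234,210)]])-q[:2]
    print(ss,np.round(W@np.array([[c,-s],[s,c]])*1000,1).tolist())
oz=p[2]-.1584
W=np.array([watz(np.array(u)/[5,4.6]+[245,145],oz+.1,p,R)[:2] for u in [(316,320),(398,320),(318,467),(396,467)]])-q[:2]
print('web top corners local',np.round(W@np.array([[c,-s],[s,c]])*1000,1).tolist())
E
```

```text
[0.57549056 0.06519755 0.1163025 ] 6.663642249222685 [ 0.1  0.  -0.2  0.3 -0.  -0.3  0.1 -0.1]
0.07 [[-10.6, -9.1], [-4.0, -9.1], [-10.2, 7.9], [-3.6, 7.9]]
0.075 [[-10.2, -7.8], [-3.6, -7.8], [-9.8, 8.9], [-3.3, 8.9]]
0.08 [[-9.8, -6.5], [-3.3, -6.5], [-9.4, 10.0], [-3.0, 10.0]]
0.09 [[-9.0, -4.0], [-2.7, -4.0], [-8.6, 12.1], [-2.4, 12.1]]
web top corners local [[16.1, 35.3], [24.4, 35.3], [16.1, 17.9], [24.3, 17.9]]
```

Request:
{"fn": "jog_arm", "kwargs": {
  "commands": [
    [8,-0.6,1.2,0,0,-0.0008],
    [8,-0.6,1.2,0,0,-0.0008],
    [8,-0.6,1,0,0,-0.0008],
    [8,0,0,0,0,0],
    [6,0,0,0,0,0],
    [0,0,0,0,0,0],
    [0,0,0,0,0,0],
    [0,0,0,0,0,0]
  ]
}}

```text
clock: 11.15
position: [0.5934, 0.0652, 0.2969]
tool_rot: [-1.195, 1.57, -2.652]
force: [-0.3, -0.7, -1.3]
grip_width: 0.0121
```

```bash
python3 - <<'E'
from h import *
loc(); 
E
```

```text
local x,y mm [16.72 -1.74] oz 138.46 yaw 6.52 down [-1.1e-03 -6.0e-04 -1.0e+00]
[-0.28 -0.66 -1.34] [-0.048 -0.017  0.011] 11.15 0.012108051698383512
bar shift local mm [-0.14 -0.05]
```

Request:
{"fn": "jog_arm", "kwargs": {
  "commands": [
    [6,0,-0.4,-0.001,0,0],
    [6,0,-0.4,-0.001,0,0],
    [6,0,-0.4,-0.001,0,0],
    [6,0,0,0,0,0],
    [3,0,0,0,0,0],
    [0,0,0,0,0,0],
    [0,0,0,0,0,0]
  ]
}}

```text
clock: 11.85
position: [0.5933, 0.0667, 0.2676]
tool_rot: [-1.1, 1.57, -2.553]
force: [0.2, -0.1, -1.6]
grip_width: 0.0118
```

```bash
python3 - <<'E'
from h import *
loc(); 
E
```

```text
local x,y mm [16.77 -0.28] oz 109.18 yaw 6.73 down [-8.e-04 -5.e-04 -1.e+00]
[ 0.23 -0.09 -1.58] [ 0.022 -0.003  0.001] 11.85 0.011827712550768246
bar shift local mm [-0.1  -0.05]
```

Request:
{"fn": "jog_arm", "kwargs": {
  "commands": [
    [2,0,0,0,0,0],
    [2,0,0,0,0,0],
    [1.5,0,0,0,0,0],
    [0,0,0,0,0,0],
    [0,0,0,0,0,0]
  ]
}}

```text
clock: 12.35
position: [0.5935, 0.0667, 0.2621]
tool_rot: [0.066, 1.57, -1.388]
force: [-0.3, -0.5, -1.1]
grip_width: 0.0117
```

Request:
{"fn": "jog_arm", "kwargs": {
  "commands": [
    [1,0,0,0,0,0],
    [1,0,0,0,0,0],
    [0,0,0,0,0,0],
    [0,0,0,0,0,0]
  ]
}}

```text
clock: 12.75
position: [0.5935, 0.0667, 0.2601]
tool_rot: [0.382, 1.57, -1.072]
force: [0.6, 0.3, -2.0]
grip_width: 0.0119
```

Request:
{"fn": "jog_arm", "kwargs": {
  "commands": [
    [1,0,0,0,0,0],
    [1,0,0,0,0,0],
    [0,0,0,0,0,0],
    [0,0,0,0,0,0]
  ]
}}

```text
clock: 13.15
position: [0.5935, 0.0667, 0.2579]
tool_rot: [0.298, 1.57, -1.155]
force: [0.5, -0.2, -1.1]
grip_width: 0.012
```

Moves are accurate at low speed. I continue in small steps.

Request:
{"fn": "jog_arm", "kwargs": {
  "commands": [
    [1,0,0,0,0,0],
    [0.5,0,0,0,0,0],
    [0,0,0,0,0,0],
    [0,0,0,0,0,0]
  ]
}}

```text
clock: 13.55
position: [0.5936, 0.0667, 0.2563]
tool_rot: [0.655, 1.57, -0.799]
force: [-0.4, 0.0, -1.9]
grip_width: 0.0114
```

Request:
{"fn": "jog_arm", "kwargs": {
  "commands": [
    [1,0,0,0,0,0],
    [0,0,0,0,0,0],
    [0,0,0,0,0,0]
  ]
}}

```text
clock: 13.85
position: [0.5936, 0.0667, 0.2552]
tool_rot: [0.681, 1.57, -0.772]
force: [0.3, -0.7, -1.7]
grip_width: 0.0119
```

Request:
{"fn": "jog_arm", "kwargs": {
  "commands": [
    [1,0,0,0,0,0],
    [0,0,0,0,0,0],
    [0,0,0,0,0,0]
  ]
}}

```text
clock: 14.15
position: [0.5936, 0.0667, 0.2541]
tool_rot: [0.576, 1.57, -0.877]
force: [0.3, 0.1, -1.8]
grip_width: 0.0117
```

Request:
{"fn": "jog_arm", "kwargs": {
  "commands": [
    [1,0,0,0,0,0],
    [0,0,0,0,0,0],
    [0,0,0,0,0,0]
  ]
}}

```text
clock: 14.45
position: [0.5937, 0.0667, 0.2532]
tool_rot: [0.92, 1.57, -0.534]
force: [-0.4, -0.1, -1.2]
grip_width: 0.0121
```

Request:
{"fn": "jog_arm", "kwargs": {
  "commands": [
    [1,0,0,0,0,0],
    [0,0,0,0,0,0],
    [0,0,0,0,0,0]
  ]
}}

```text
clock: 14.75
position: [0.5938, 0.0668, 0.2526]
tool_rot: [1.143, 1.57, -0.311]
force: [-1.3, -0.8, 1.1]
grip_width: 0.0112
```

Request:
{"fn": "jog_arm", "kwargs": {
  "commands": [
    [1,0,0,0,0,0],
    [0,0,0,0,0,0],
    [0,0,0,0,0,0]
  ]
}}

```text
clock: 15.05
position: [0.5939, 0.0668, 0.2519]
tool_rot: [1.173, 1.569, -0.28]
force: [-1.3, -1.1, 3.4]
grip_width: 0.012
```

Request:
{"fn": "jog_arm", "kwargs": {
  "commands": [
    [-3,0,0,0,0,0],
    [-5,0,0,0,0,0],
    [0,5,0,0,0,0],
    [0,5,0,0,0,0],
    [0,5,0,0,0,0],
    [0,5,0,0,0,0],
    [0,2.5,0,0,0,0],
    [0,0,0,0,0,0],
    [0,0,0,0,0,0]
  ]
}}

```text
clock: 15.95
position: [0.6183, 0.0697, 0.2593]
tool_rot: [0.643, 1.571, -0.81]
force: [0.3, -0.3, -1.6]
grip_width: 0.0123
```

```bash
python3 - <<'E'
from h import *
loc(); plan(tgt(39.5,42.05),6.69,10)
E
```

```text
local x,y mm [42.04 -0.19] oz 100.92 yaw 6.71 down [ 2.e-04 -2.e-04 -1.e+00]
[ 0.32 -0.29 -1.63] [-0.012  0.002 -0.02 ] 15.95 0.012299750754011993
bar shift local mm [ 0.02 -0.02]
dist mm 58.924723868652606 turn [ 0.00038439  0.00017692 -0.00013273]
[[5.9, -0.3, -0.0, 0.0, 0.0, -0.0], [5.9, -0.3, -0.0, 0.0, 0.0, -0.0], [5.9, -0.3, -0.0, 0.0, 0.0, -0.0], [5.9, -0.3, -0.0, 0.0, 0.0, -0.0], [5.9, -0.3, -0.0, 0.0, 0.0, -0.0], [5.9, -0.3, -0.0, 0.0, 0.0, -0.0], [5.9, -0.3, -0.0, 0.0, 0.0, -0.0], [5.9, -0.3, -0.0, 0.0, 0.0, -0.0], [5.9, -0.3, -0.0, 0.0, 0.0, -0.0], [5.9, -0.3, -0.0, 0.0, 0.0, -0.0]]
```

Request:
{"fn": "jog_arm", "kwargs": {
  "commands": [
    [0,-1.2,0,0,0,0],
    [0,-1.2,0,0,0,0],
    [5,0,0,0,0,0],
    [5,0,0,0,0,0],
    [5,0,0,0,0,0],
    [5,0,0,0,0,0],
    [5,0,0,0,0,0],
    [5,0,0,0,0,0],
    [5,0,0,0,0,0],
    [5,0,0,0,0,0],
    [5,0,0,0,0,0],
    [3,0,0,0,0,0],
    [0,0,0,0,0,0],
    [0,0,0,0,0,0]
  ]
}}

```text
clock: 17.35
position: [0.615, 0.0692, 0.2064]
tool_rot: [-1.211, 1.57, -2.665]
force: [-0.2, -0.7, -1.9]
grip_width: 0.0122
```

```bash
python3 - <<'E'
from h import *
loc(); plan(tgt(39.5,42.05),6.69,2)
E
```

```text
local x,y mm [38.7  -0.35] oz 47.97 yaw 6.72 down [-9.e-04 -5.e-04 -1.e+00]
[-0.24 -0.66 -1.9 ] [-0.014  0.015 -0.028] 17.35 0.012246195141280726
bar shift local mm [-0.11 -0.04]
dist mm 5.985879161585571 turn [0.00044729 0.00037405 0.0009944 ]
[[3.0, 0.4, -0.2, 0.0002, 0.0002, 0.0005], [3.0, 0.4, -0.2, 0.0002, 0.0002, 0.0005]]
```

Request:
{"fn": "jog_arm", "kwargs": {
  "commands": [
    [3,0,-0.2,0,0.0002,0.0004],
    [2.8,0,-0.1,0,0.0002,0.0004],
    [0,0,0,0,0,0],
    [0,0,0,0,0,0]
  ]
}}

```text
clock: 17.75
position: [0.6152, 0.0695, 0.2006]
tool_rot: [1.644, 1.57, 0.19]
force: [-0.8, -0.1, -2.4]
grip_width: 0.0117
```

```bash
python3 - <<'E'
from h import *
loc()
save('scene7',grab_frame('scene')); save('side7',grab_frame('side')); save('wrist7',grab_frame('wrist'))
a=cv2.imread('pics/scene7.png')[190:300,350:460]; b=cv2.imread('pics/wrist7.png')[130:330,230:390]
o=np.zeros((500,800,3),np.uint8); o[:395,:395]=cv2.resize(a,(395,395),interpolation=cv2.INTER_CUBIC); o[:,400:]=cv2.resize(b,(400,500),interpolation=cv2.INTER_CUBIC); cv2.imwrite('pics/c7.png',o)
E
```

```text
local x,y mm [ 3.894e+01 -1.000e-02] oz 42.16 yaw 6.71 down [ 7.e-04  1.e-04 -1.e+00]
[-0.79 -0.13 -2.36] [ 0.016  0.034 -0.002] 17.75 0.011738103532176684
bar shift local mm [0.09 0.01]
```

View pics/c7.png

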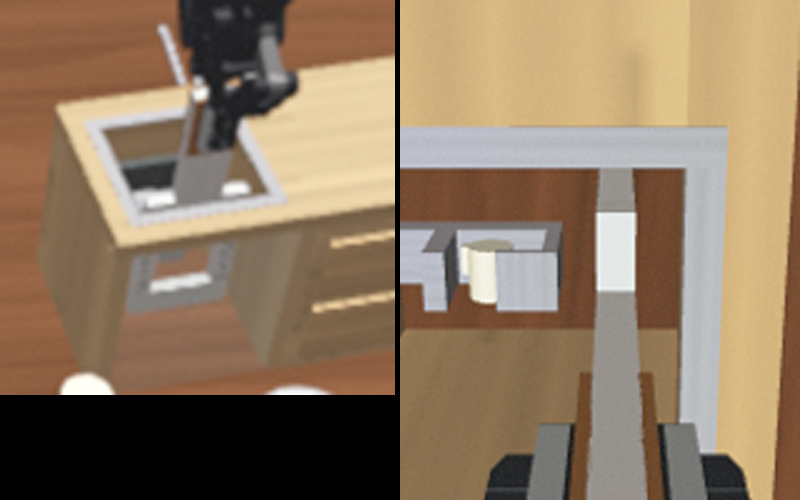

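Request:
{"fn": "jog_arm", "kwargs": {
  "commands": [
    [0,-4,0,0,0,0],
    [0,-4,0,0,0,0],
    [0,-4,0,0,0,0],
    [0,-4,0,0,0,0],
    [0,0,0,0,0,0],
    [0,0,0,0,0,0]
  ]
}}

```text
clock: 18.5
position: [0.5976, 0.0674, 0.201]
tool_rot: [1.404, 1.57, -0.049]
force: [-0.1, 0.5, -1.9]
grip_width: 0.0122
```

```bash
python3 - <<'E'
from h import *
loc()
E
```

```text
local x,y mm [21.22 -0.04] oz 42.56 yaw 6.71 down [ 1.e-03 -1.e-04 -1.e+00]
[-0.08  0.53 -1.89] [ 0.016 -0.026  0.013] 18.5 0.012217288388727581
bar shift local mm [ 0.12 -0.02]
```

Request:
{"fn": "jog_arm", "kwargs": {
  "commands": [
    [0.2,-3.5,0,0,0,0],
    [0.2,-3.5,0,0,0,0],
    [0.1,-3.5,0,0,0,0],
    [0.1,-3.5,0,0,0,0],
    [0,-2.5,0,0,0,0],
    [0,0,0,0,0,0],
    [0,0,0,0,0,0]
  ]
}}

```text
clock: 19.2
position: [0.5798, 0.0653, 0.2003]
tool_rot: [1.402, 1.57, -0.051]
force: [0.5, 0.4, -2.5]
grip_width: 0.0115
```

```bash
python3 - <<'E'
from h import *
loc(); p,R=pose(); np.savez('w8.npz',p=p,R=R); save('wrist8',grab_frame('wrist'))
a=cv2.imread('pics/wrist8.png'); cv2.imwrite('pics/w8c.png',cv2.resize(a[170:320,250:400],None,fx=5,fy=4,interpolation=cv2.INTER_CUBIC))
E
```

```text
local x,y mm [ 3.27 -0.06] oz 41.92 yaw 6.71 down [ 1.2e-03 -1.0e-04 -1.0e+00]
[ 0.52  0.36 -2.47] [-0.056  0.05   0.004] 19.2 0.011483597008172114
bar shift local mm [ 0.13 -0.02]
```

View pics/w8c.png

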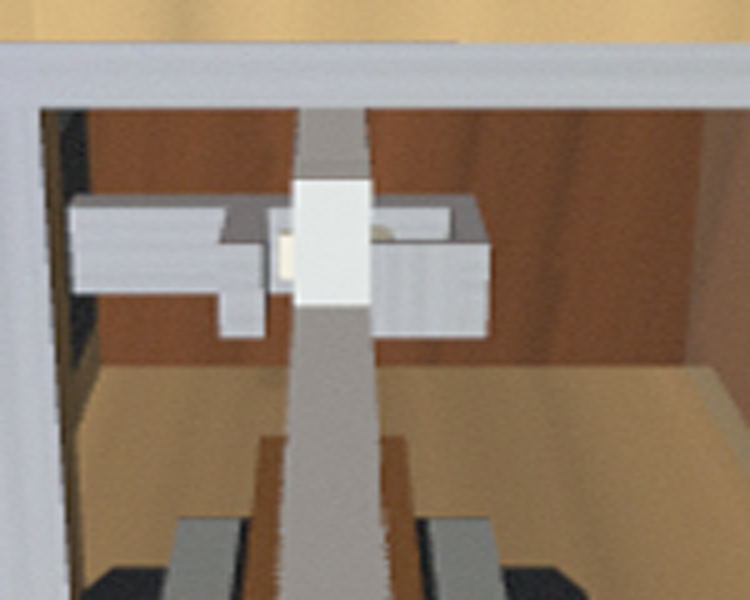

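```bash
python3 - <<'E'
from h import *
z=np.load('w8.npz');p,R=z['p'],z['R']; c,s=np.cos(YAW),np.sin(YAW)
def l(u,zz):
    u=(np.array(u)+.5)/[5,4]-.5+[250,170]; d=watz(u,zz,p,R)[:2]-CAB; return np.round([(c*d[0]+s*d[1])*1e3,(-s*d[0]+c*d[1])*1e3],2)
print('jaw',l((219,243),.0948),l((265,243),.0948),l((219,337),.0948),l((265,337),.0948))
print('cap R',l((490,243),.0948),l((487,337),.0948), 'capL', l((372,337),.0948))
zz=p[2]-OFF+.1
print('web',l((293.5,179),zz),l((371.5,179),zz),l((294,305),zz),l((371,305),zz))
print('tab axis TCP local', (c*(p-np.r_[CAB,0])[0]+s*(p[1]-CAB[1]))*1e3)
E
```

```text
jaw [-10.7    8.25] [-4.75  8.25] [-11.01  -8.03] [-4.94 -8.04]
cap R [24.34  8.24] [24.38 -8.05] capL [ 9.19 -8.05]
web [-0.09 31.92] [ 7.89 31.92] [-0.15 14.79] [ 7.95 14.78]
tab axis TCP local 4.0733605188226765
```

Request:
{"fn": "jog_arm", "kwargs": {
  "commands": [
    [0,-1.5,0,0,0,0],
    [0,-1.5,0,0,0,0],
    [0,-1,0,0,0,0],
    [0,0,0,0,0,0],
    [0,0,0,0,0,0],
    [0,0,0,0,0,0]
  ]
}}

```text
clock: 19.85
position: [0.5757, 0.0649, 0.2002]
tool_rot: [1.546, 1.57, 0.092]
force: [0.7, 0.1, -1.4]
grip_width: 0.0122
```

```bash
python3 - <<'E'
from h import *
loc(); p,R=pose(); np.savez('w9.npz',p=p,R=R); save('wrist9',grab_frame('wrist'))
a=cv2.imread('pics/wrist9.png'); cv2.imwrite('pics/w9c.png',cv2.resize(a[170:320,250:400],None,fx=5,fy=4,interpolation=cv2.INTER_CUBIC))
E
```

```text
local x,y mm [-0.84 -0.  ] oz 41.85 yaw 6.71 down [ 1.2e-03  1.0e-04 -1.0e+00]
[ 0.67  0.15 -1.43] [0.008 0.005 0.021] 19.85 0.012222117190497305
bar shift local mm [ 0.14 -0.  ]
```

View pics/w9c.png

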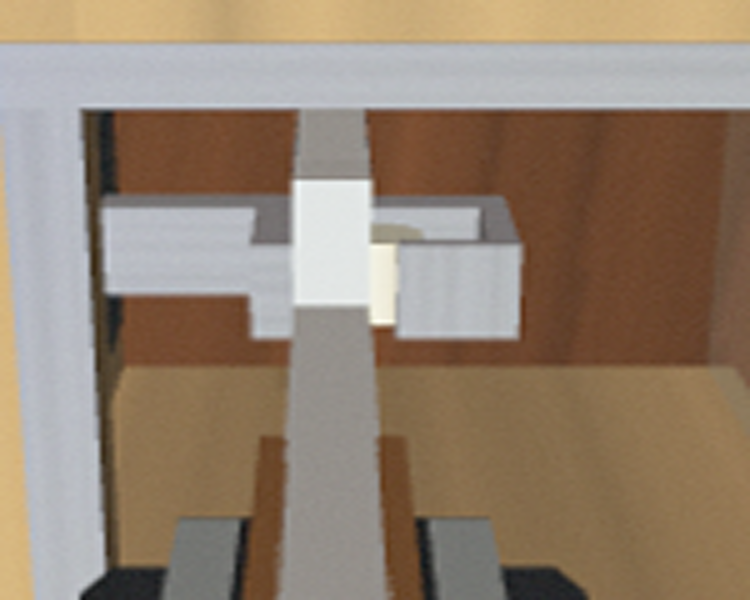

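```bash
python3 - <<'E'
from h import *
z=np.load('w9.npz');p,R=z['p'],z['R']; c,s=np.cos(YAW),np.sin(YAW)
def l(u,zz):
    u=(np.array(u)+.5)/[5,4]-.5+[250,170]; d=watz(u,zz,p,R)[:2]-CAB; return np.round([(c*d[0]+s*d[1])*1e3,(-s*d[0]+c*d[1])*1e3],2)
print('jawL',l((250,243),.0948),l((250,339),.0948))
print('capL',l((397,339),.0948),'capR',l((521,243),.0948),l((519,339),.0948))
zz=p[2]-OFF+.1
print('web',l((292.5,179),zz),l((371,179),zz),l((293,305),zz),l((371,305),zz))
E
```

```text
jawL [-10.79   8.35] [-11.02  -8.29]
capL [ 8.39 -8.3 ] capR [24.24  8.33] [24.51 -8.31]
web [-4.3  31.99] [ 3.73 31.99] [-4.36 14.85] [ 3.84 14.85]
```

Request:
{"fn": "jog_arm", "kwargs": {
  "commands": [
    [1,0,0,0,0,0],
    [1,0,0,0,0,0],
    [0,0,0,0,0,0],
    [0,0,0,0,0,0]
  ]
}}

```text
clock: 20.3
position: [0.5758, 0.0649, 0.198]
tool_rot: [1.601, 1.57, 0.147]
force: [0.4, -0.3, -1.2]
grip_width: 0.0118
```

Request:
{"fn": "jog_arm", "kwargs": {
  "commands": [
    [1,0,0,0,0,0],
    [0.5,0,0,0,0,0],
    [0,0,0,0,0,0],
    [0,0,0,0,0,0]
  ]
}}

```text
clock: 20.7
position: [0.5758, 0.0649, 0.1963]
tool_rot: [1.58, 1.57, 0.126]
force: [-0.3, -0.2, -1.4]
grip_width: 0.0122
```

Request:
{"fn": "jog_arm", "kwargs": {
  "commands": [
    [1,0,0,0,0,0],
    [0,0,0,0,0,0],
    [0,0,0,0,0,0]
  ]
}}

```text
clock: 21.0
position: [0.5758, 0.0649, 0.1953]
tool_rot: [1.571, 1.57, 0.117]
force: [-1.1, -0.4, -2.6]
grip_width: 0.0119
```

Request:
{"fn": "jog_arm", "kwargs": {
  "commands": [
    [1,0,0,0,0,0],
    [0,0,0,0,0,0],
    [0,0,0,0,0,0]
  ]
}}

```text
clock: 21.3
position: [0.5758, 0.0649, 0.1942]
tool_rot: [1.549, 1.57, 0.095]
force: [-0.5, -0.5, -1.9]
grip_width: 0.0117
```

Request:
{"fn": "jog_arm", "kwargs": {
  "commands": [
    [1,0,0,0,0,0],
    [1,0,0,0,0,0],
    [0,0,0,0,0,0],
    [0,0,0,0,0,0]
  ]
}}

```text
clock: 21.7
position: [0.5758, 0.0649, 0.192]
tool_rot: [1.588, 1.57, 0.135]
force: [0.2, -1.5, -1.8]
grip_width: 0.0118
```

Request:
{"fn": "jog_arm", "kwargs": {
  "commands": [
    [1,0,0,0,0,0],
    [1,0,0,0,0,0],
    [0,0,0,0,0,0],
    [0,0,0,0,0,0]
  ]
}}

```text
clock: 22.1
position: [0.5757, 0.065, 0.1902]
tool_rot: [1.393, 1.57, -0.061]
force: [-1.7, -0.6, 3.0]
grip_width: 0.0117
```

Request:
{"fn": "jog_arm", "kwargs": {
  "commands": [
    [1,0,0,0,0,0],
    [0.5,0,0,0,0,0],
    [0,0,0,0,0,0],
    [0,0,0,0,0,0]
  ]
}}

```text
clock: 22.5
position: [0.5753, 0.0649, 0.1887]
tool_rot: [0.753, 1.57, -0.701]
force: [-1.3, 0.2, 2.5]
grip_width: 0.0118
```

Request:
{"fn": "jog_arm", "kwargs": {
  "commands": [
    [1,0,0,0,0,0],
    [0,0,0,0,0,0],
    [0,0,0,0,0,0]
  ]
}}

```text
clock: 22.8
position: [0.5753, 0.0649, 0.1876]
tool_rot: [0.71, 1.57, -0.743]
force: [-2.0, -0.4, 2.0]
grip_width: 0.012
```

Request:
{"fn": "jog_arm", "kwargs": {
  "commands": [
    [1,0,0,0,0,0],
    [0,0,0,0,0,0],
    [0,0,0,0,0,0]
  ]
}}

```text
clock: 23.1
position: [0.5753, 0.0649, 0.1864]
tool_rot: [0.52, 1.57, -0.934]
force: [-3.0, -1.1, 1.9]
grip_width: 0.0123
```

Request:
{"fn": "jog_arm", "kwargs": {
  "commands": [
    [1,0,0,0,0,0],
    [0,0,0,0,0,0],
    [0,0,0,0,0,0]
  ]
}}

```text
clock: 23.4
position: [0.5753, 0.0649, 0.1852]
tool_rot: [0.2, 1.571, -1.253]
force: [-2.1, -1.0, 1.3]
grip_width: 0.0116
```

Request:
{"fn": "jog_arm", "kwargs": {
  "commands": [
    [1,0,0,0,0,0],
    [0,0,0,0,0,0],
    [0,0,0,0,0,0]
  ]
}}

```text
clock: 23.7
position: [0.5752, 0.0649, 0.184]
tool_rot: [-0.193, 1.571, -1.647]
force: [-1.5, -0.1, 1.0]
grip_width: 0.0121
```

Request:
{"fn": "jog_arm", "kwargs": {
  "commands": [
    [1,0,0,0,0,0],
    [0,0,0,0,0,0],
    [0,0,0,0,0,0]
  ]
}}

```text
clock: 24.0
position: [0.5752, 0.0649, 0.1828]
tool_rot: [-0.314, 1.571, -1.768]
force: [-1.5, -0.5, 0.9]
grip_width: 0.0118
```

Request:
{"fn": "jog_arm", "kwargs": {
  "commands": [
    [1,0,0,0,0,0],
    [0,0,0,0,0,0],
    [0,0,0,0,0,0]
  ]
}}

```text
clock: 24.3
position: [0.5752, 0.0649, 0.1816]
tool_rot: [-0.716, 1.571, -2.17]
force: [-1.8, 1.3, -1.0]
grip_width: 0.012
```

Request:
{"fn": "jog_arm", "kwargs": {
  "commands": [
    [1,0,0,0,0,0],
    [0,0,0,0,0,0],
    [0,0,0,0,0,0]
  ]
}}

```text
clock: 24.6
position: [0.5752, 0.0649, 0.1804]
tool_rot: [-0.886, 1.571, -2.34]
force: [-1.5, 0.4, -0.4]
grip_width: 0.0118
```

Request:
{"fn": "jog_arm", "kwargs": {
  "commands": [
    [1,0,0,0,0,0],
    [0,0,0,0,0,0],
    [0,0,0,0,0,0]
  ]
}}

```text
clock: 24.9
position: [0.5752, 0.0649, 0.1793]
tool_rot: [-1.036, 1.571, -2.49]
force: [-0.7, -0.1, -2.0]
grip_width: 0.0117
```

Request:
{"fn": "jog_arm", "kwargs": {
  "commands": [
    [1,0,0,0,0,0],
    [0,0,0,0,0,0],
    [0,0,0,0,0,0]
  ]
}}

```text
clock: 25.2
position: [0.5752, 0.0648, 0.1781]
tool_rot: [-1.136, 1.571, -2.59]
force: [-1.2, -0.5, -1.9]
grip_width: 0.0119
```

Request:
{"fn": "jog_arm", "kwargs": {
  "commands": [
    [1,0,0,0,0,0],
    [0,0,0,0,0,0],
    [0,0,0,0,0,0]
  ]
}}

```text
clock: 25.5
position: [0.5752, 0.0648, 0.177]
tool_rot: [-1.163, 1.571, -2.616]
force: [-1.3, 0.2, -2.5]
grip_width: 0.012
```

Request:
{"fn": "jog_arm", "kwargs": {
  "commands": [
    [0.8,0,0,0,0,0],
    [0,0,0,0,0,0],
    [0,0,0,0,0,0]
  ]
}}

```text
clock: 25.8
position: [0.5756, 0.0649, 0.1763]
tool_rot: [1.523, 1.57, 0.069]
force: [-1.8, -0.7, -1.0]
grip_width: 0.0119
```

Request:
{"fn": "jog_arm", "kwargs": {
  "commands": [
    [0.6,0,0,0,0,0],
    [0,0,0,0,0,0],
    [0,0,0,0,0,0]
  ]
}}

```text
clock: 26.1
position: [0.5758, 0.0649, 0.1758]
tool_rot: [1.535, 1.57, 0.081]
force: [-0.0, 0.6, -1.5]
grip_width: 0.0121
```

Request:
{"fn": "jog_arm", "kwargs": {
  "commands": [
    [0.6,0,0,0,0,0],
    [0,0,0,0,0,0],
    [0,0,0,0,0,0]
  ]
}}

```text
clock: 26.4
position: [0.5759, 0.065, 0.1754]
tool_rot: [1.559, 1.569, 0.105]
force: [-0.9, -0.1, 0.3]
grip_width: 0.0122
```

Request:
{"fn": "jog_arm", "kwargs": {
  "commands": [
    [0.6,0,0,0,0,0],
    [0,0,0,0,0,0],
    [0,0,0,0,0,0]
  ]
}}

```text
clock: 26.7
position: [0.5759, 0.0649, 0.175]
tool_rot: [1.473, 1.569, 0.019]
force: [-1.1, -0.1, 1.9]
grip_width: 0.0117
```

Request:
{"fn": "jog_arm", "kwargs": {
  "commands": [
    [0.6,0,0,0,0,0],
    [0,0,0,0,0,0],
    [0,0,0,0,0,0]
  ]
}}

```text
clock: 27.0
position: [0.5759, 0.065, 0.1745]
tool_rot: [1.453, 1.569, -0.001]
force: [-1.7, -0.9, 3.5]
grip_width: 0.0119
```

```bash
python3 - <<'E'
from h import *
loc(); save('wrist10',grab_frame('wrist')); save('scene10',grab_frame('scene'))
a=cv2.imread('pics/scene10.png')[190:300,350:460]; b=cv2.imread('pics/wrist10.png')[130:330,230:390]
o=np.zeros((500,800,3),np.uint8); o[:395,:395]=cv2.resize(a,(395,395),interpolation=cv2.INTER_CUBIC); o[:,400:]=cv2.resize(b,(400,500),interpolation=cv2.INTER_CUBIC); cv2.imwrite('pics/c10.png',o)
E
```

```text
local x,y mm [-0.61  0.08] oz 16.12 yaw 6.7 down [ 0.0017 -0.     -1.    ]
[-1.66 -0.93  3.52] [-0.147  0.456 -0.008] 27.0 0.01190129436471596
bar shift local mm [ 0.19 -0.02]
```

View pics/c10.png

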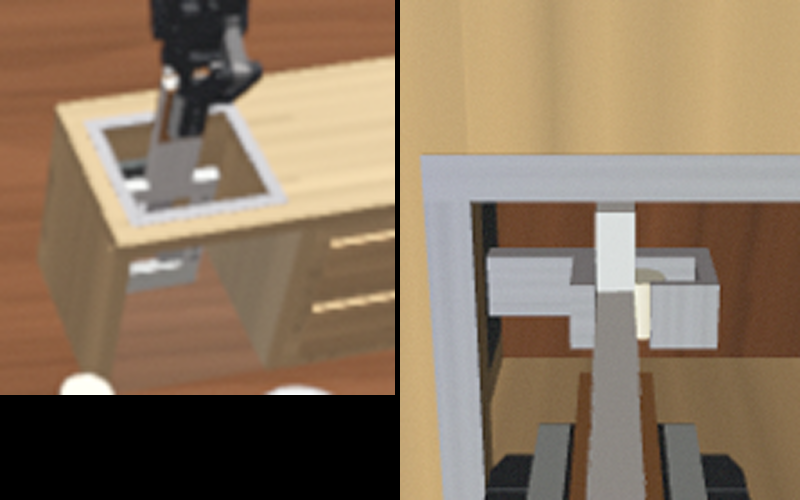

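Request:
{"fn": "jog_arm", "kwargs": {
  "commands": [
    [0.6,0,0,0,0,0],
    [0,0,0,0,0,0],
    [0,0,0,0,0,0]
  ]
}}

```text
clock: 27.4
position: [0.576, 0.065, 0.1741]
tool_rot: [1.425, 1.569, -0.029]
force: [-2.4, -0.8, 5.2]
grip_width: 0.0117
```

Request:
{"fn": "jog_arm", "kwargs": {
  "commands": [
    [-0.8,0,0,0,0,0],
    [-0.8,0,0,0,0,0],
    [0,0,0,0,0,0],
    [0,0,0,0,0,0]
  ]
}}

```text
clock: 27.8
position: [0.576, 0.0649, 0.1754]
tool_rot: [1.48, 1.569, 0.026]
force: [-0.4, 0.2, 0.6]
grip_width: 0.0118
```

Request:
{"fn": "jog_arm", "kwargs": {
  "commands": [
    [-0.4,0,0,0,0,0],
    [0,0,0,0,0,0]
  ]
}}

```text
clock: 28.0
position: [0.576, 0.065, 0.1756]
tool_rot: [1.551, 1.569, 0.097]
force: [-1.7, -0.7, -0.6]
grip_width: 0.0117
```

Request:
{"fn": "jog_arm", "kwargs": {
  "commands": [
    [0,0,0,0,0,0],
    [0,0,0,0,0,0],
    [0,0,0,0,0,0],
    [0,0,0,0,0,0],
    [0,0,0,0,0,0]
  ],
  "gripper": 130
}}

```text
clock: 28.5
position: [0.5762, 0.065, 0.1757]
tool_rot: [1.606, 1.569, 0.152]
force: [-1.1, 0.0, 1.2]
grip_width: 0.042
```

```bash
python3 - <<'E'
from h import *
loc(); save('wrist11',grab_frame('wrist')); 
E
```

```text
local x,y mm [-0.37  0.09] oz 17.3 yaw 6.71 down [ 2.1e-03  3.0e-04 -1.0e+00]
[-1.06  0.01  1.17] [-0.045 -0.031 -0.03 ] 28.5 0.042041537829178646
bar shift local mm [0.24 0.01]
```

View pics/wrist11.png

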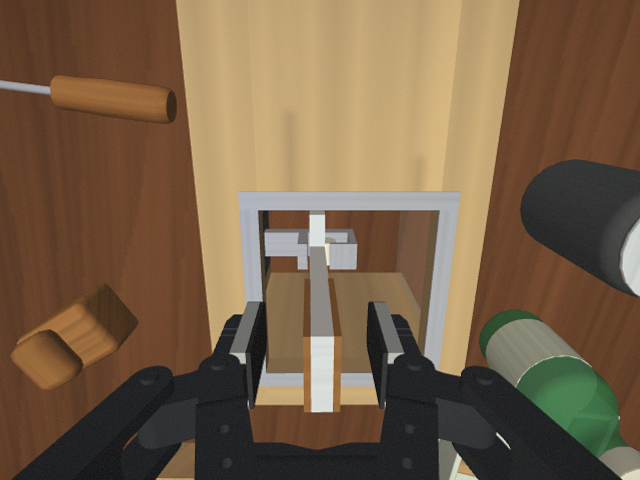

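Request:
{"fn": "jog_arm", "kwargs": {
  "commands": [
    [-4,0,0,0,0,0],
    [-8,0,0,0,0,0],
    [-12,0,0,0,0,0],
    [-15,0,0,0,0,0],
    [-15,0,0,0,0,0],
    [-15,0,0,0,0,0],
    [-15,0,0,0,0,0],
    [-15,0,0,0,0,0],
    [-10,0,0,0,0,0],
    [0,0,0,0,0,0],
    [0,0,0,0,0,0]
  ]
}}

```text
clock: 29.65
position: [0.5761, 0.0656, 0.2972]
tool_rot: [1.622, 1.564, 0.169]
force: [0.1, -0.1, -1.3]
grip_width: 0.0418
```

```bash
python3 - <<'E'
from h import *
loc(); save('wrist12',grab_frame('wrist')); save('scene12',grab_frame('scene')); save('side12',grab_frame('side'))
a=cv2.imread('pics/scene12.png')[160:300,350:490]; b=cv2.imread('pics/side12.png')[160:360,230:350]
o=np.zeros((600,800,3),np.uint8); o[:435,:435]=cv2.resize(a,(435,435),interpolation=cv2.INTER_CUBIC); o[:,440:]=cv2.resize(b,(360,600),interpolation=cv2.INTER_CUBIC); cv2.imwrite('pics/c12.png',o)
E
```

```text
local x,y mm [-0.42  0.62] oz 138.78 yaw 6.75 down [ 0.0069  0.0012 -1.    ]
[ 0.07 -0.07 -1.26] [ 0.023 -0.001  0.014] 29.65 0.04179975263049518
bar shift local mm [0.79 0.04]
```

View pics/c12.png

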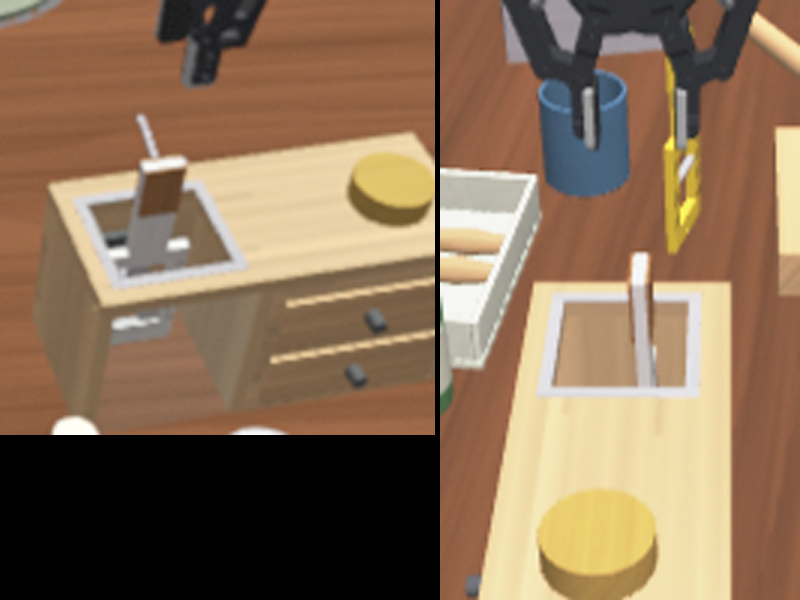

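View pics/wrist12.png

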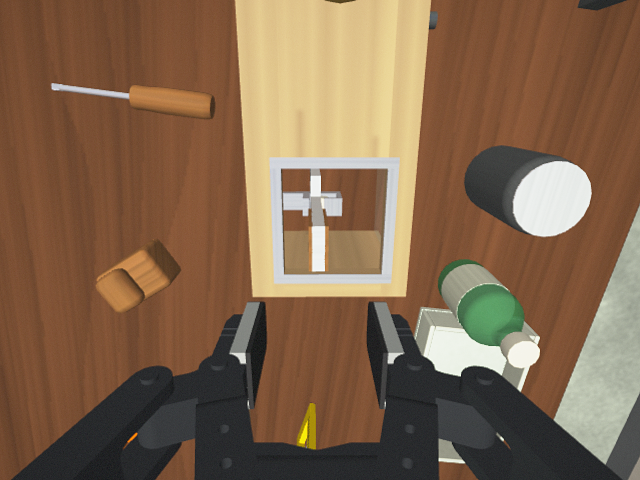

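View pics/scene12.png

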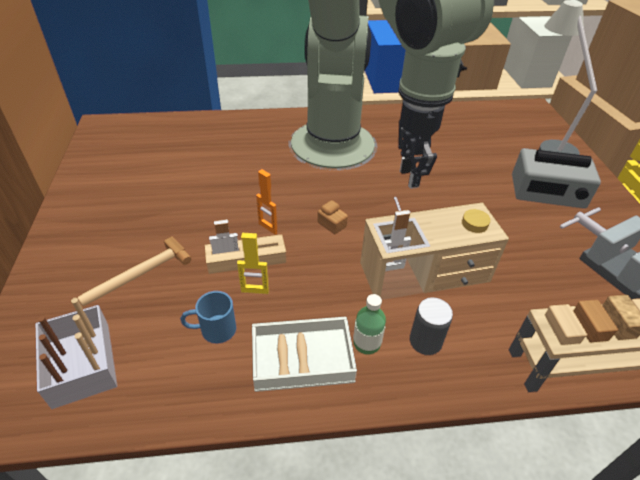

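```bash
python3 - <<'E'
from h import *
a=cv2.imread('pics/wrist12.png'); cv2.imwrite('pics/w12c.png',cv2.resize(a[150:290,260:400],None,fx=5,fy=4,interpolation=cv2.INTER_CUBIC))
E
```

View pics/w12c.png

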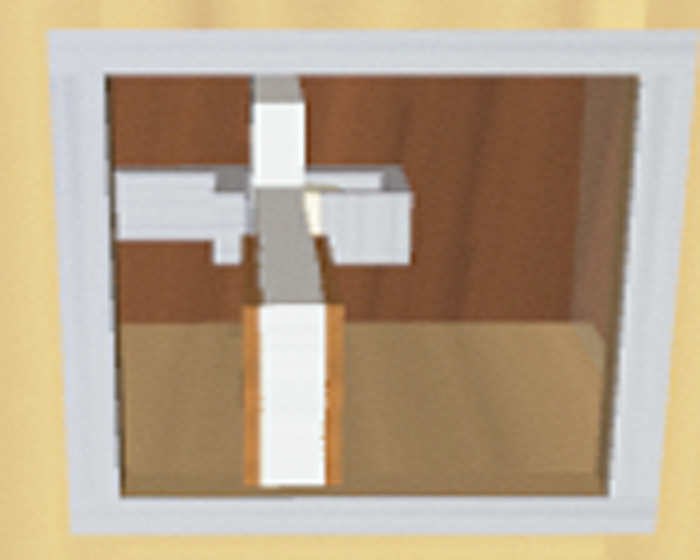

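```bash
python3 - <<'E'
from h import *
p,R=pose(); c,s=np.cos(YAW),np.sin(YAW)
def l(u,zz):
    u=(np.array(u)+.5)/[5,4]-.5+[260,150]; d=watz(u,zz,p,R)[:2]-CAB; return np.round([(c*d[0]+s*d[1])*1e3,(-s*d[0]+c*d[1])*1e3],2)
print('tab top',l((243,305),.2013),l((344,305),.2013),l((245,486),.2013),l((342,486),.2013))
print('web top',l((253,101),.1173),l((304,101),.1173),l((253,186),.1173),l((305,186),.1173))
print('jaw L, capR',l((214,264),.0948),l((411,264),.0948), l((411,190),.0948))
print('nose', nets.pinpoint('wrist','flag')[:2], nets.pinpoint('wrist','gauge_tab')[:2]); loc()
E
```

```text
tab top [-4.3  15.22] [ 8.14 15.21] [ -4.22 -15.13] [  8.23 -15.16]
web top [-3.68 32.46] [ 4.55 32.46] [-3.75 15.  ] [ 4.79 14.99]
jaw L, capR [-11.02  -7.85] [24.3  -7.88] [23.91  9.02]Traceback (most recent call last):
  File "<stdin>", line 8, in <module>
ValueError: it knows: awl, blank, cabinet, clip_nominal, gauge, gauge_bar, gauge_tab, mallet, mug, opening, paint_can, plain_gauge, rack, tin, varnish
```

```bash
python3 - <<'E'
from h import *
loc(); print(bot.job_done())
E
```

```text
local x,y mm [-0.57  0.65] oz 138.15 yaw 6.76 down [ 0.0058  0.0011 -1.    ]
[-0.48  0.97  0.23] [-0.029  0.066 -0.005] 29.8 0.04187663243707522
bar shift local mm [0.67 0.05]
the job is handed in; nothing more can be done
None
```

The gauge is hanging in the clip, and I handed the job in at 29.8 s. I could not read the flag directly, so that it is down is inferred from the bar's height and the forces.

- **Route:** I took the grey crossbar gauge from the rack's +y slot. I felt the hook's cap with its foot at about 5 N, which put the saddle floor about 73.3 mm above the bench. I then lowered the gauge through the opening in front of the hook, slid it back over the clip and pressed down in steps of 1 mm or less. The largest push I saw, read at the end of each step, was about 7 N.
- **Seating:** The nose resisted and then gave way. The bar met a firm stop within about 0.1 mm of the height the felt saddle floor predicts. From there the force rose about 3.5 N per mm, close to the hook's own spring.
- **After letting go:** The wrist picture's tab size fits the seated height, but only to about 2 mm. The gauge leans about 1°. The arm is clear above it, and in the last pictures the tin, the plain gauge and the look-alikes are where they were.
- **Disagreements:** Camera estimates of the gauge's offset from the clip along x differed by about 0.4 mm between views. I didn't tug on the gauge to test its hold. No unexpected force appeared while reaching in, and the pictures show no contact with the cabinet.

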